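Change the click-in cutting insert of a box slicer

ROBOT

A 6-joint arm with a two-finger parallel gripper is mounted at the origin on a cart in front of the work surface, level with it; the furniture and walls round the work are solid. World frame = base frame: x ahead of the robot, y to its left, z up, the work surface at z = 0. Lengths are in m, angles in rad, forces in N, time in s.
With the tool pointing down it reaches from about 0.3 to 0.875 m from the base axis. Payload 6.4 kg.
Tool frame: the origin (TCP) lies midway between the tips of the shut fingers; the grasp point (between the pads) lies 19 mm behind it; z points along the fingers, y is the direction in which the jaws open and shut (so a half turn about z gives the same grasp; the last joint's range is limited). The gripper opens to 85 mm and grips with 20 to 120 N. Pads are 22 mm wide; open, the fingers measure 114 mm over their backs; the gripper's body (76 mm by 85 mm) begins 54 mm behind the grasp point. The pads swing forward as they close: fully open they stand 13 mm farther back than shut.
Start: joints at [0.914, 0.181, 1.607, -0, 1.354, -0.206], TCP at [0.251, 0.518, 0.231] pointing down, gripper open.
Joint ranges: [-2.99, 2.99], [-0.89, 2.07], [0.3, 2.58], [-1.14, 4.28], [0, 2.63], [-3.12, 3.12]. Speed limits (rad/s): [2.57, 2.57, 3.01, 3.14, 3.14, 3.14].

INTERFACE

Orientations are given as a rotation vector (axis times angle).
In Python, from bench import env gives the robot as it stands.
- The arm moves only by the tool move_arm, never from a script. Its arguments are lists of equal length, an entry for each row: "translation": the shift along the tool's x, y, z as a fraction of full scale, a list of three; "rot": the turn, a rotation vector about the tool's x, y, z as a fraction of full scale, a list of three; "hand": the gripper command: -1 is shut, 1 is fully open, values between are in proportion. A call has 1 to 12 rows; each row is the pose to reach, as a shift and turn from the pose measured when the call began, along the tool's axes at that moment, turning the shorter way round; what a row does not reach only later rows make up. Full scale, the value 1, is 0.5 m for a shift and 360 degrees for a turn. A row lasts 1/12 s, in which the tool goes at most 41.7 mm and 7.16 degrees, less where a joint would pass 70% of its speed; a pose out of reach is approached as far as the arm can. A call with a number of a shift or a turn outside -1 to 1 is refused whole. A call with a gripper value outside its range is refused whole. The fingers move at their own pace and stop on an object; the grip force is fixed at half the most. Time passes only in rows, so rows that repeat a pose let the fingers close. It gives the time, the measured TCP pose, the force and the opening at its end, in the units of the state.
- env.observe(): the state, without advancing time (a new reading comes with each control period).
- env.grab_frame(name): name is "scene" or "top"; returns the picture (384x512x3 uint8, red, green, blue); there is no depth.
- env.camera_model(name): a dict with "intrinsics" (3x3 intrinsics, pixels), "k1" (the pictures are not rectified: a ray, as slopes to the right and down, at radius r is drawn at 1 + k1 r^2 times it, then the intrinsics apply), "R" (3x3) and "t" (3): a world point X has camera coordinates R X + t. Camera axes: x right, y down, z forward; pixel columns grow to the right and rows downward; lengths in m; the calibration is good to about 2 mm. A picture is of the moment at which its call begins. camera_model takes no time and is no camera call.
- env.hand_in(): hands the job in, once; it reports no verdict.
Trained networks look in the newest picture that a camera, given by its name, has taken for a name from the list of things; names that differ only in an ending like _2 or _b are one class to them, and where a whole thing is asked for, a point or a joint stands for the part that bears it (a point fixed in the world has none). Each returns a list of dicts, best first, with "confidence" (0 to 1); they miss things now and then, are a little off and sometimes report something else, mostly with a low value. They report only what shows in the picture. A call takes as long as a camera call.
- env.look_for(camera, target): "extent" ([left, top, right, bottom] in pixels, round what is visible of it).
The state is a dict: "t": time; "q": joint angles; "joint_velocities": joint speeds; "effort": joint torques, N m; "position": TCP position; "eef_rot": TCP orientation; "wrist_force": force on the tool from outside, world axes, zero at the start; "wrist_torque": the same for the moment, N m; "gripper_width": opening from 0.0 (shut) to 1.0 (fully open).
Only numpy, scipy, OpenCV 4.12 (cv2) and the standard library are available. Lean on these libraries where they do the work, as an engineer would, in place of code of your own. Each camera call takes 0.05 s, during which the arm holds its last target.

TASK

The box slicer has its orange shredding insert clicked in, and the carrot is to be sliced instead. Release the orange insert with the red paddle so that it springs out of its catch, lift it off the rails and lay it flat in the empty tray; then put the green slicing insert on the rails and push it fully home until the catch clicks and holds it. Leave the jar, the tin and the carrot as they are.

Things in the scene. Friction and masses are not known exactly. Their poses are not given: they have to be found in the camera images.
- slicer: White box slicer, 228 x 100 x 73 mm, does not shift. Origin under it on the worktop; x runs level along the rails, the way an insert goes in (mouth at x -110 mm, far end +118 mm), z up. Rail floors 52 mm up; guide walls 81 mm apart, flared tops 67 mm up. From x +12 to +62 mm lips overhang the insert's edges (1.5 mm clear) and hold it down; below x 0 the rails are open above, front end open too.
- insert_home (a point): Point on the slicer where the origin of an insert lies when clicked in, 52 mm above the worktop (rail floor level); axes as the slicer's. The stop is 2 mm further in: push to the stop (10 to 20 N in all) so that the catch can rise; let go, the insert settles back here. Two black sprung pads (2 to 4 N) resist the last 18 mm and pop an insert about 18 mm out when the catch lets go.
- insert_start (a point): Point on the slicer 52 mm towards the mouth from insert_home: an insert whose origin is lowered here, or up to 10 mm further from home, its x axis along the slicer's, rests on the open rails with its front edge clear of the lips and can be pushed straight in. An insert drawn out to here can be lifted straight up.
- catch (a joint): Angle (rad) of the sprung catch: 0 = risen (holding an insert, or no insert over it), about 0.08 = pressed far enough to let go, 0.13 = end of travel. An insert sliding in presses its wedge nose down; it springs up again once the insert is at the stop. While it is risen the insert cannot be drawn out.
- paddle_top (a point): Centre of the top of the red release paddle (34 x 44 mm, ribbed) at the far end of the slicer, 97 mm from its origin, 66 mm above the worktop when up. Press it straight down about 14 mm (3 to 4 N); it springs back when let go. Round it only the spring housings stand higher than 54 mm: 66 mm high, 20 mm towards the mouth from its centre.
- orange_insert: Orange shredding insert with a steel plate of small raised teeth, 104 long (x) x 78 wide (y) x 14 mm thick, 0.12 kg. Origin at the centre of its underside; +x is its front edge, which goes into the slicer first; z up. An upright orange grip, a bar 12 mm thick along x, 56 mm wide along y and 28 mm high, stands at its rear end. Starts clicked in the slicer.
- green_insert: Green slicing insert with one slanting blade on its steel plate; same size, origin, axes and grip as the orange one. Starts in one of the two trays.
- orange_insert_grip (a point): Centre of the top of the orange insert's grip, 45 mm behind the insert's origin and 42 mm above its underside.
- green_insert_grip (a point): Centre of the top of the green insert's grip, 45 mm behind the insert's origin and 42 mm above its underside.
- tray_1: Flat pale-blue tray in which the green insert lies at the start; does not shift. 120 (x) x 94 (y) mm outside, 114 x 88 mm inside, rim 14 mm high, floor 3 mm thick. Origin at the centre of its underside.
- tray_2: Flat pale-blue tray, empty at the start, same as the other; does not shift. Origin at the centre of its underside. An insert lies in it with its length along the tray's x, either way round.
- jar: Tall glass jar with a red lid, 78 x 78 x 158 mm, a bystander. Origin at the centre of its underside.
- tin: Flat food tin, bare metal top and red label, 86 x 86 x 40 mm, a bystander. Origin at the centre of its underside.
- carrot: Carrot on the chopping board, 156 mm long, a bystander.

How it is judged:
By the outcome, as a careful person would: the job done as asked, in the order asked, and still so for the second after the job is handed in, with the robot touching nothing.
It also fails if it takes over 61 s, if anything falls off the work surface, if the arm or the gripper's body presses on something with over 40 N, if the wrist force passes 120 N, or if a joint passes its speed limit or range.

## Working session

There is one attempt and no reset: what is moved stays moved. The work goes in short steps, Python scripts to look and compute and a tool call to move; the robot and the scene stay as the last step left them, time stands still between calls to the robot, and variables do not carry over. Pictures are saved under pics/ and viewed, and the job is handed in when it is done.

Besides the shell and the picture viewer there is one more tool, called as name(argument=value, ...), one argument or row to a line, values as JSON. move_arm: Moves the arm, as the interface text tells. Shift numbers are shares of 0.5 m and turn numbers shares of 360 degrees, none past 1 either way. Its arguments: {"type":"object","properties":{"translation":{"type":"array","items":{"type":"array","items":{"type":"number"}}},"rot":{"type":"array","items":{"type":"array","items":{"type":"number"}}},"hand":{"type":"array","items":{"type":"number"}}},"required":["translation","rot","hand"]}

```bash
mkdir -p pics; ls
python3 - <<'E'
from bench import env
import cv2
s=env.observe(); print({k:s[k] for k in('t','position','eef_rot','gripper_width','wrist_force')})
for n in("scene","top"):
    im=env.grab_frame(n); cv2.imwrite(f"pics/{n}0.png",cv2.cvtColor(im,cv2.COLOR_RGB2BGR))
    m=env.camera_model(n); print(n,m)
E
```

```text
pics
{'t': 0.0, 'position': array([0.25013236, 0.51710028, 0.23036402]), 'eef_rot': array([-7.01916080e-01, -3.06139478e+00,  2.62113406e-03]), 'gripper_width': 1.0001629460429857, 'wrist_force': array([0.39391036, 0.09593902, 0.53142154])}
scene {'intrinsics': array([[365.513001  ,   0.        , 251.64764322],
       [  0.        , 365.513001  , 188.18805657],
       [  0.        ,   0.        ,   1.        ]]), 'k1': -0.05076880903565652, 'R': array([[ 0.70995882, -0.70398227,  0.01916873],
       [-0.36545791, -0.39155452, -0.84446763],
       [ 0.60199584,  0.59253187, -0.53526348]]), 't': array([-0.41379144,  0.32255611,  0.61467085])}
top {'intrinsics': array([[434.5948425 ,   0.        , 262.08755352],
       [  0.        , 434.5948425 , 204.19043578],
       [  0.        ,   0.        ,   1.        ]]), 'k1': -0.02619232250567839, 'R': array([[-0.01530004, -0.99980059, -0.01283311],
       [-0.99860454,  0.01592803, -0.05035151],
       [ 0.05054588,  0.01204482, -0.99864911]]), 't': array([0.05142789, 0.63407799, 1.20502617])}
```

View pics/scene0.png

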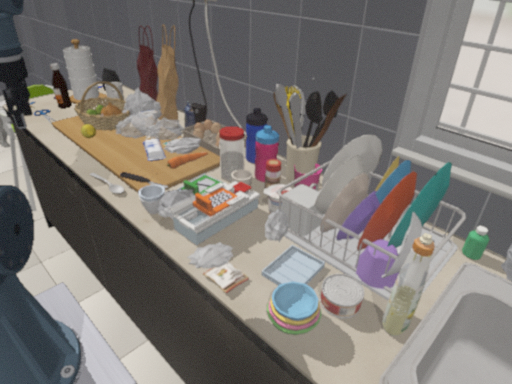

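View pics/top0.png

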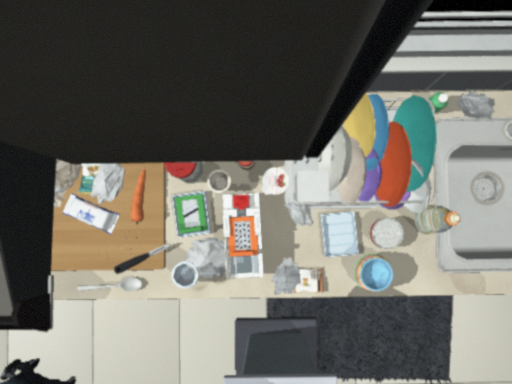

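```bash
cat > h.py <<'E'
import numpy as np, cv2
from bench import env
def proj(n,P):
    m=env.camera_model(n);X=np.atleast_2d(P)@m['R'].T+m['t'];s=X[:,:2]/X[:,2:]
    s=s*(1+m['k1']*(s**2).sum(1,keepdims=True));K=m['intrinsics']
    return s*[K[0,0],K[1,1]]+K[:2,2]
def unproj(n,uv,z):
    m=env.camera_model(n);K=m['intrinsics'];out=[]
    for u in np.atleast_2d(uv):
        d=(u-K[:2,2])/[K[0,0],K[1,1]];s=d.copy()
        for _ in range(20): s=d/(1+m['k1']*(s@s))
        r=m['R'].T@np.array([s[0],s[1],1]);c=-m['R'].T@m['t']
        out.append(c+r*(z-c[2])/r[2])
    return np.array(out)
E
python3 - <<'E'
import cv2
im=cv2.imread('pics/top0.png')
cv2.imwrite('pics/c1.png',cv2.resize(im[180:285,165:285],None,fx=6,fy=5.7,interpolation=cv2.INTER_CUBIC))
cv2.imwrite('pics/c2.png',cv2.resize(im[200:270,310:415],None,fx=7,fy=7,interpolation=cv2.INTER_CUBIC))
im=cv2.imread('pics/scene0.png')
cv2.imwrite('pics/c3.png',cv2.resize(im[165:295,165:335],None,fx=4.6,fy=4.6,interpolation=cv2.INTER_CUBIC))
E
```

```text
(no output)
```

View pics/c1.png

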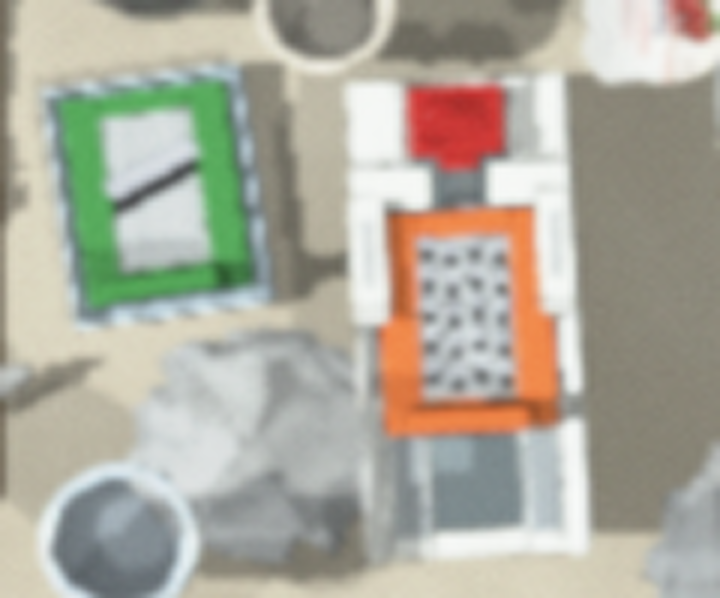

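View pics/c2.png

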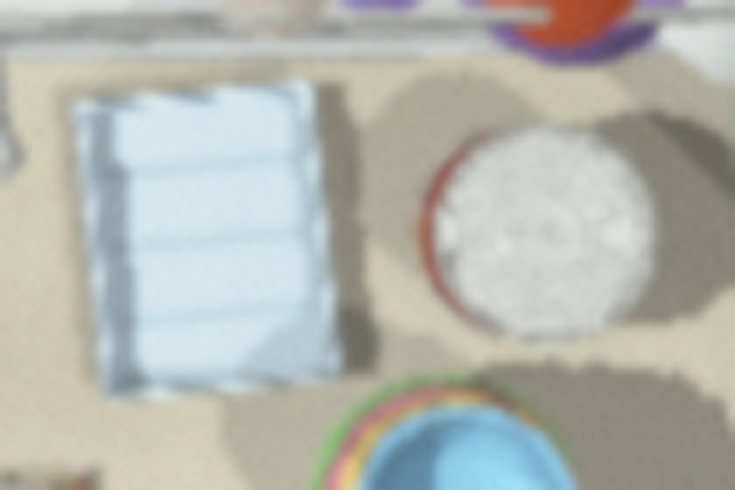

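View pics/c3.png

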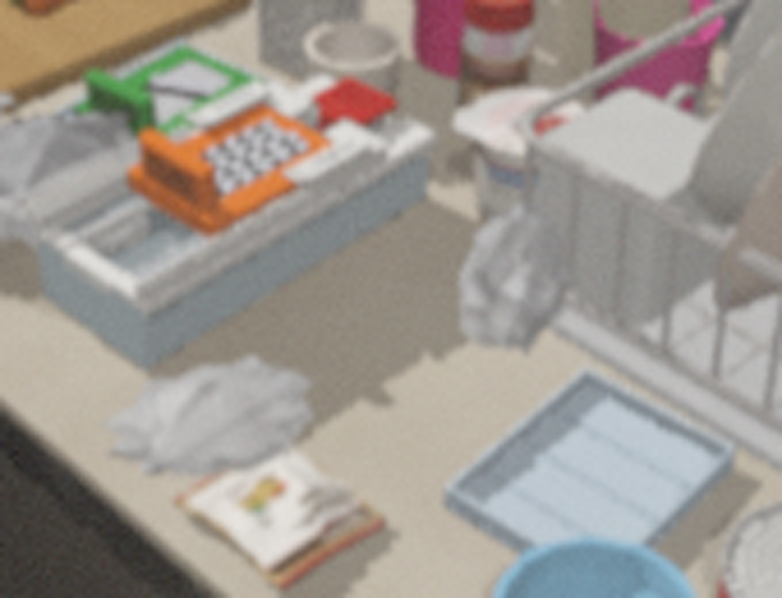

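Run:
```python
from h import *
c1=lambda p:(np.array(p)+.5)/[6,5.7]-.5+[165,180]
c2=lambda p:(np.array(p)+.5)/7-.5+[310,200]
def show(t,l,f,z):
    w=unproj('top',[f(p) for p in l],z); print(t,z,'\n',w.round(4)[:,:2].tolist(),'mean',w.mean(0).round(4))
show('paddle',[(410,88),(503,88),(505,163),(412,166)],c1,.066)
show('slicer top corners FL FR RR RL',[(347,83),(563,75),(588,550),(368,560)],c1,.067)
show('orange plate steel',[(418,238),(511,235),(516,400),(422,402)],c1,.066)
show('orange rear bottom corners',[(385,437),(557,425)],c1,.066)
show('tray1 rim',[(43,88),(240,65),(272,300),(78,328)],c1,.014)
show('green plate',[(100,112),(192,107),(210,265),(120,272)],c1,.017)
show('green front corners, rear',[(62,98),(225,82),(253,285),(88,308)],c1,.017)
show('tray2',[(72,100),(313,80),(343,372),(105,395)],c2,.014)
for a in ('slicer','orange_insert','green_insert','tray_1','paddle_top','green_insert_grip','orange_insert_grip','jar','tin'):
    for c in('top','scene'):print(a,c,[(np.round(d['extent'],1).tolist(),round(d['confidence'],2)) for d in env.look_for(c,a)][:2])
```

```text
paddle 0.066 
 [[0.6583, 0.1193], [0.6576, 0.0774], [0.6221, 0.077], [0.6213, 0.1189]] mean [0.6398 0.0982 0.066 ]
slicer top corners FL FR RR RL 0.067 
 [[0.6611, 0.1476], [0.6633, 0.0503], [0.4398, 0.0425], [0.4365, 0.1407]] mean [0.5502 0.0953 0.067 ]
orange plate steel 0.066 
 [[0.5872, 0.1166], [0.588, 0.0748], [0.5104, 0.0737], [0.51, 0.1157]] mean [0.5489 0.0952 0.066 ]
orange rear bottom corners 0.066 
 [[0.4938, 0.1325], [0.4984, 0.0555]] mean [0.4961 0.094  0.066 ]
tray1 rim 0.014 
 [[0.665, 0.2967], [0.6749, 0.2035], [0.5583, 0.1895], [0.5459, 0.2808]] mean [0.611  0.2426 0.014 ]
green plate 0.017 
 [[0.6524, 0.2692], [0.6542, 0.2258], [0.576, 0.218], [0.5732, 0.2603]] mean [0.6139 0.2433 0.017 ]
green front corners, rear 0.017 
 [[0.6596, 0.2871], [0.6663, 0.2102], [0.5659, 0.1979], [0.5557, 0.2755]] mean [0.6119 0.2427 0.017 ]
tray2 0.014 
 [[0.6051, -0.1203], [0.6116, -0.2171], [0.4948, -0.2262], [0.4871, -0.1309]] mean [ 0.5497 -0.1736  0.014 ]
slicer top [([223.4, 194.5, 267.7, 280.7], 0.6)]
slicer scene [([171.8, 184.9, 261.2, 244.7], 0.95), ([218.0, 126.4, 245.1, 18
[... 385 characters left out ...]
261.2, 245.9, 324.7, 285.9], 0.62)]
paddle_top top [([231.1, 196.1, 252.4, 218.0], 0.73)]
paddle_top scene []
green_insert_grip top [([175.2, 192.2, 208.6, 234.3], 0.59)]
green_insert_grip scene [([185.5, 176.6, 217.5, 193.6], 0.72), ([189.2, 188.3, 234.9, 217.0], 0.3)]
orange_insert_grip top [([227.4, 216.7, 259.9, 257.1], 0.86)]
orange_insert_grip scene [([193.3, 190.1, 234.4, 216.7], 0.6)]
jar top [([168.8, 164.0, 207.7, 184.6], 0.78)]
jar scene [([215.1, 126.2, 244.7, 182.0], 0.84), ([320.0, 270.8, 365.1, 315.1], 0.7)]
tin top [([366.6, 214.7, 406.6, 248.1], 0.68), ([224.0, 194.3, 262.8, 280.2], 0.56)]
tin scene [([319.5, 271.6, 364.1, 317.3], 0.83), ([192.9, 188.1, 235.2, 218.3], 0.49)]
```

```bash
cat >> h.py <<'E'
def box(x0,x1,y0,y1,z0,z1): return np.array([[x,y,z] for z in(z0,z1) for x,y in((x0,y0),(x1,y0),(x1,y1),(x0,y1))])
def place(B,p,yaw,z=0):
    c,s=np.cos(yaw),np.sin(yaw); return B@np.array([[c,s,0],[-s,c,0],[0,0,1]])+[p[0],p[1],z]
def overlay(n,im,items,roi,f,out,seg=True):
    x0,y0,x1,y1=roi; v=cv2.resize(im[y0:y1,x0:x1],None,fx=f,fy=f,interpolation=cv2.INTER_CUBIC)
    for B,col in items:
        q=((proj(n,B)-[x0,y0]+.5)*f-.5)
        k=len(B)//2
        L=[(i,(i+1)%4) for i in range(4)]+[(4+i,4+(i+1)%4) for i in range(4)]+[(i,i+4) for i in range(4)] if k==4 else [(0,1),(1,2),(2,3),(3,0)]
        for a,b in L: cv2.line(v,tuple(int(t*16) for t in q[a]),tuple(int(t*16) for t in q[b]),col,1,cv2.LINE_AA,4)
    cv2.imwrite(out,v)
BODY=box(-.052,.052,-.039,.039,0,.014); GRIP=box(-.051,-.039,-.028,.028,.014,.042)
TRAY=box(-.06,.06,-.047,.047,0,.014)
E
cat > ov.py <<'E'
from h import *
import sys
S=(.5455,.0955,.033); H=.004; G=(.612,.2427,.115); T1=(.6110,.2426,.12); T2=(.5497,-.1736,.083)
c,s=np.cos(S[2]),np.sin(S[2])
h=(S[0]+H*c,S[1]+H*s)
it=[(place(box(-.110,.118,-.05,.05,0,.067),S,S[2]),(255,0,0)),(place(box(.080,.114,-.022,.022,.060,.066),S,S[2]),(255,255,0)),
(place(BODY,h,S[2],.052),(255,0,255)),(place(GRIP,h,S[2],.052),(0,0,0)),
(place(BODY,G,G[2],.003),(255,0,255)),(place(GRIP,G,G[2],.003),(0,0,0)),(place(TRAY,T1,T1[2]),(0,0,255)),(place(TRAY,T2,T2[2]),(0,0,255))]
t=cv2.imread('pics/top0.png');sc=cv2.imread('pics/scene0.png')
overlay('top',t,it,(165,185,285,285),6,'pics/o1%s.png'%sys.argv[1])
overlay('scene',sc,it,(165,165,335,295),4.6,'pics/o3%s.png'%sys.argv[1])
overlay('top',t,it,(310,200,415,270),7,'pics/o2%s.png'%sys.argv[1])
E
python3 ov.py a
```

```text
(no output)
```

View pics/o1a.png

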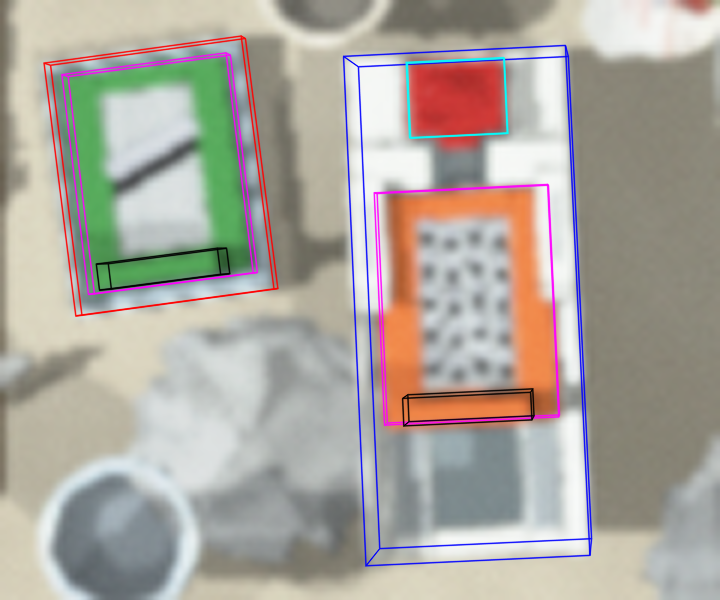

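View pics/o3a.png

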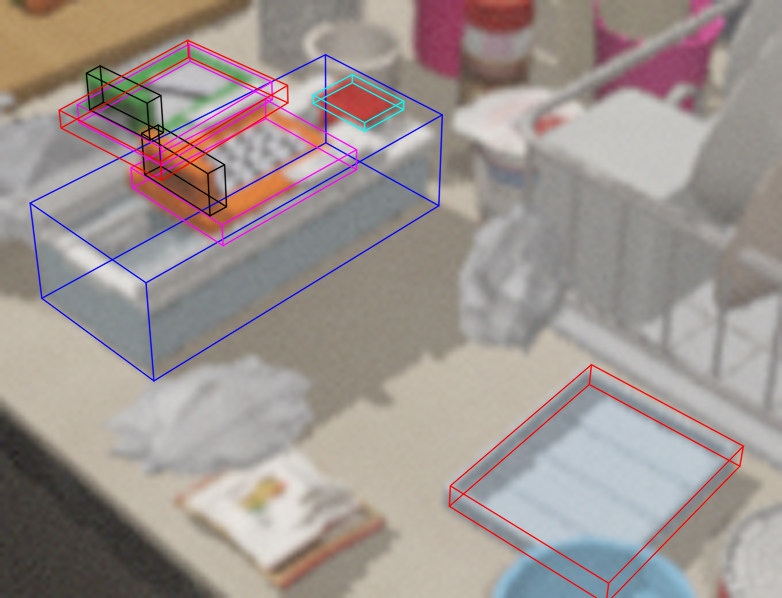

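View pics/o2a.png

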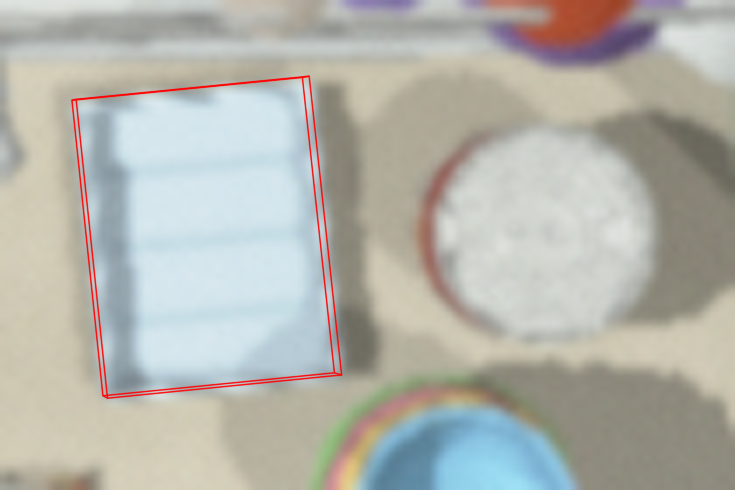

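```bash
cat >> ov.py <<'E'
overlay('scene',sc,it,(185,178,249,226),12,'pics/o4%s.png'%sys.argv[1])
overlay('scene',sc,[],(185,178,249,226),12,'pics/o5%s.png'%sys.argv[1])
overlay('top',t,it,(220,190,272,235),13,'pics/o6%s.png'%sys.argv[1])
E
python3 ov.py a
```

```text
(no output)
```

View pics/o4a.png

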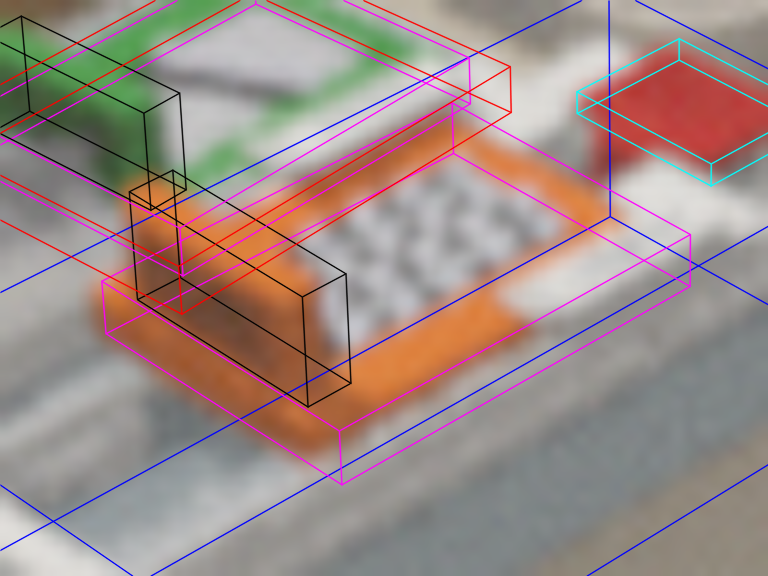

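View pics/o5a.png

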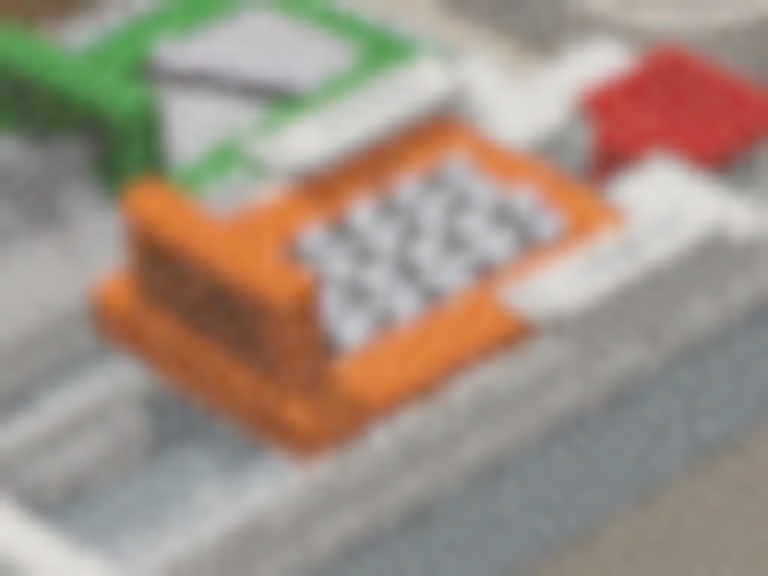

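View pics/o6a.png

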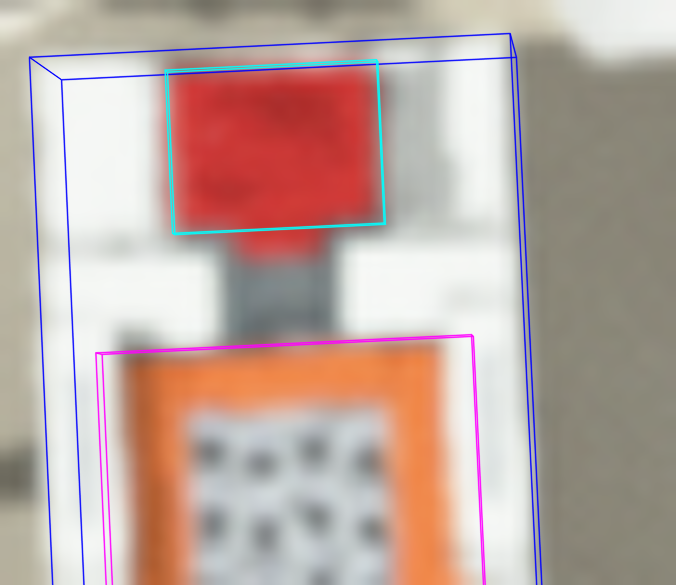

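```bash
cat >> h.py <<'E'
from scipy.spatial.transform import Rotation as Rn
def Rg(yaw,a=np.pi/2):  # tool y at world angle yaw+a, tool z down
    y=np.array([np.cos(yaw+a),np.sin(yaw+a),0]);z=np.array([0,0,-1.]);return np.stack([np.cross(y,z),y,z],1)
def goal(pos,yaw):
    s=env.observe();R0=Rn.from_rotvec(s['eef_rot']).as_matrix()
    d=R0.T@(np.array(pos)-s['position']);r=Rn.from_matrix(R0.T@Rg(yaw)).as_rotvec()
    print('T',(d/.5).round(4).tolist(),'R',(r/2/np.pi).round(4).tolist())
def state():
    s=env.observe();R0=Rn.from_rotvec(s['eef_rot']).as_matrix()
    print('t',round(s['t'],2),'p',s['position'].round(4),'yaw',round(float(np.arctan2(-R0[0,1],R0[1,1])),4),'tilt',R0[:2,2].round(4),'F',np.round(s['wrist_force'],1),'w',round(s['gripper_width'],3))
def snap(n,roi,f,out,items=[]):
    im=cv2.cvtColor(env.grab_frame(n),cv2.COLOR_RGB2BGR);cv2.imwrite('pics/raw_'+out,im);overlay(n,im,items,roi,f,'pics/'+out)
E
python3 - <<'E'
from h import *
state(); goal((.642,.0985,.20),.033); goal((.642,.0985,.085),.033); print(env.observe()['q'])
print(unproj('scene',[(231,181)],0),unproj('top',[(188,165)],.158))
E
```

```text
t 1.0 p [0.2505 0.5176 0.2313] yaw -0.4508 tilt [0. 0.] F [ 0.1  0.3 -0.4] w 1.0
T [-1.0699, -0.4133, 0.0626] R [0.0, 0.0, -0.077]
T [-1.0699, -0.4133, 0.2926] R [0.0, 0.0, -0.077]
[ 9.13709160e-01  1.80753840e-01  1.60700095e+00  2.64348291e-06
  1.35380087e+00 -2.06282668e-01]
[[0.70879694 0.22112009 0.        ]] [[0.72880082 0.22374273 0.158     ]]
```

move_arm(
  translation=[
    [-0.9,-0.348,0.06],
    [-0.9,-0.348,0.06],
    [-0.9,-0.348,0.06],
    [-0.9,-0.348,0.06],
    [-0.9,-0.348,0.06],
    [-0.9,-0.348,0.06],
    [-0.9,-0.348,0.06],
    [-0.9,-0.348,0.06],
    [-0.9,-0.348,0.06],
    [-0.9,-0.348,0.06],
    [-0.9,-0.348,0.06],
    [-0.9,-0.348,0.06],
  ],
  rot=[
    [0,0,-0.077],
    [0,0,-0.077],
    [0,0,-0.077],
    [0,0,-0.077],
    [0,0,-0.077],
    [0,0,-0.077],
    [0,0,-0.077],
    [0,0,-0.077],
    [0,0,-0.077],
    [0,0,-0.077],
    [0,0,-0.077],
    [0,0,-0.077],
  ],
  hand=[-1,-1,-1,-1,-1,-1,-1,-1,-1,-1,-1,-1],
)

```text
t: 2.0
position: [0.5811, 0.1629, 0.2013]
eef_rot: [-0.051, 3.141, 0.0]
wrist_force: [1.2, -0.7, -0.2]
gripper_width: 0.001
```

Run:
```python
from h import *
state(); goal((.642,.0985,.10),.033)
```

```text
t 2.0 p [0.5811 0.1629 0.2013] yaw 0.0326 tilt [0.0004 0.0001] F [ 1.2 -0.7 -0.2] w 0.001
T [-0.1175, -0.1328, 0.2026] R [0.0, 0.0001, -0.0001]
```

Move above the paddle, first level, then down to 0.10.

move_arm(
  translation=[
    [-0.1175,-0.1328,0],
    [-0.1175,-0.1328,0],
    [-0.1175,-0.1328,0.1],
    [-0.1175,-0.1328,0.2],
    [-0.1175,-0.1328,0.203],
    [-0.1175,-0.1328,0.203],
  ],
  rot=[
    [0,0,0],
    [0,0,0],
    [0,0,0],
    [0,0,0],
    [0,0,0],
    [0,0,0],
  ],
  hand=[-1,-1,-1,-1,-1,-1],
)

```text
t: 2.5
position: [0.6377, 0.0979, 0.0932]
eef_rot: [0.049, -3.13, -0.001]
wrist_force: [-0.8, 0.1, -1.1]
gripper_width: 0.001
```

Run:
```python
from h import *
state()
snap('scene',(165,140,285,240),6,'p1.png'); snap('top',(200,140,320,240),6,'p2.png')
p=env.observe()['position']; print(proj('scene',p),proj('top',p))
```

```text
t 2.5 p [0.6377 0.0979 0.0932] yaw 0.0315 tilt [-0.0108  0.0004] F [-0.8  0.1 -1.1] w 0.001
[[242.3400409  175.59773778]] [[239.89750773 200.29017434]]
```

View pics/p1.png

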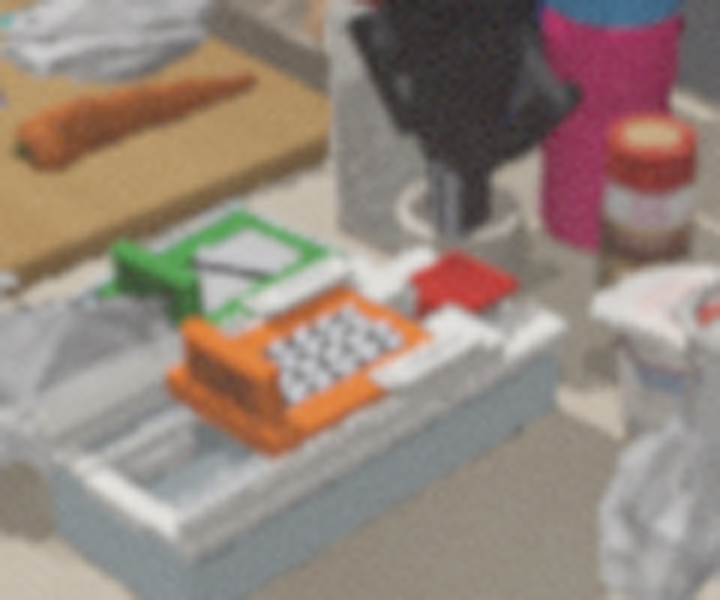

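View pics/p2.png

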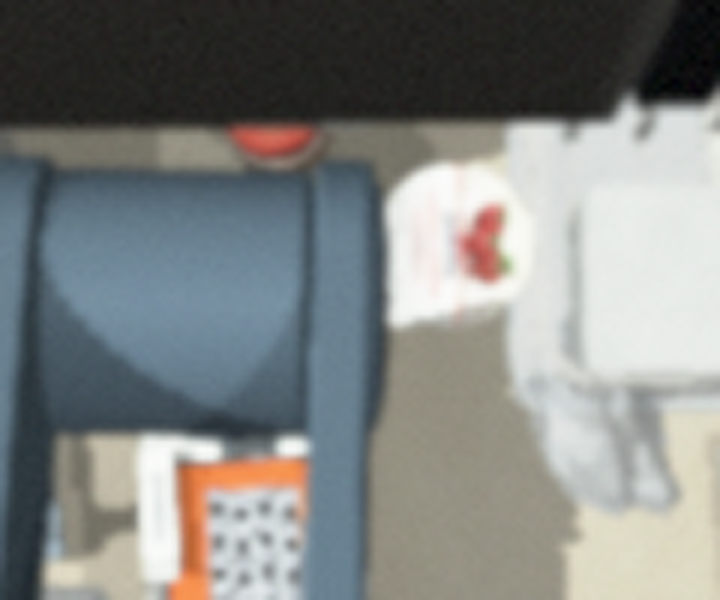

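Run:
```python
from h import *
state()
p=env.observe()['position']; print(proj('scene',p),proj('top',p))
snap('scene',(215,150,275,200),12,'p3.png'); state()
goal((.642,.0985,.075),.033);goal((.642,.0985,.050),.033)
```

```text
t 2.6 p [0.6418 0.0985 0.0996] yaw 0.0326 tilt [-0.0009  0.0001] F [ 0.3 -0.3  0.6] w -0.004
[[242.3400409  175.59773778]] [[239.89750773 200.29017434]]
t 2.65 p [0.6431 0.0987 0.1015] yaw 0.0329 tilt [ 0.0027 -0.    ] F [ 0.2 -0.1  0.6] w -0.005
T [0.0023, -0.0003, 0.053] R [-0.0, 0.0004, -0.0]
T [0.0025, -0.0003, 0.103] R [-0.0, 0.0004, -0.0]
```

View pics/p3.png

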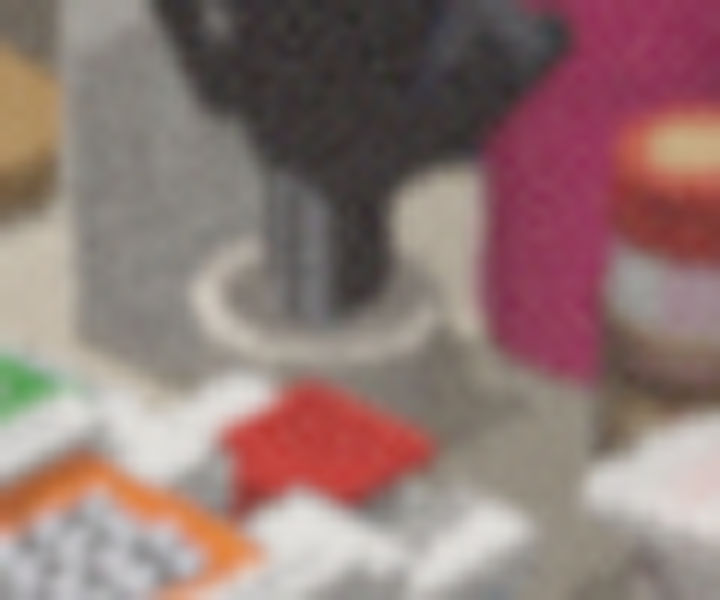

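move_arm(
  translation=[
    [0.002,0,0.03],
    [0.002,0,0.055],
    [0.002,0,0.07],
    [0.002,0,0.08],
    [0.002,0,0.09],
    [0.002,0,0.098],
    [0.002,0,0.1],
    [0.002,0,0.1],
    [0.002,0,0.1],
  ],
  rot=[
    [0,0,0],
    [0,0,0],
    [0,0,0],
    [0,0,0],
    [0,0,0],
    [0,0,0],
    [0,0,0],
    [0,0,0],
    [0,0,0],
  ],
  hand=[-1,-1,-1,-1,-1,-1,-1,-1,-1],
)

```text
t: 3.4
position: [0.6433, 0.0987, 0.0524]
eef_rot: [-0.052, 3.136, -0.0]
wrist_force: [2.6, 1.1, 5.0]
gripper_width: 0.003
```

Run:
```python
from h import *
snap('scene',(165,150,275,240),7,'p4.png');state()
```

```text
t 3.45 p [0.6432 0.0987 0.0524] yaw 0.0328 tilt [0.0048 0.    ] F [3.2 0.9 3.8] w -0.001
```

View pics/p4.png

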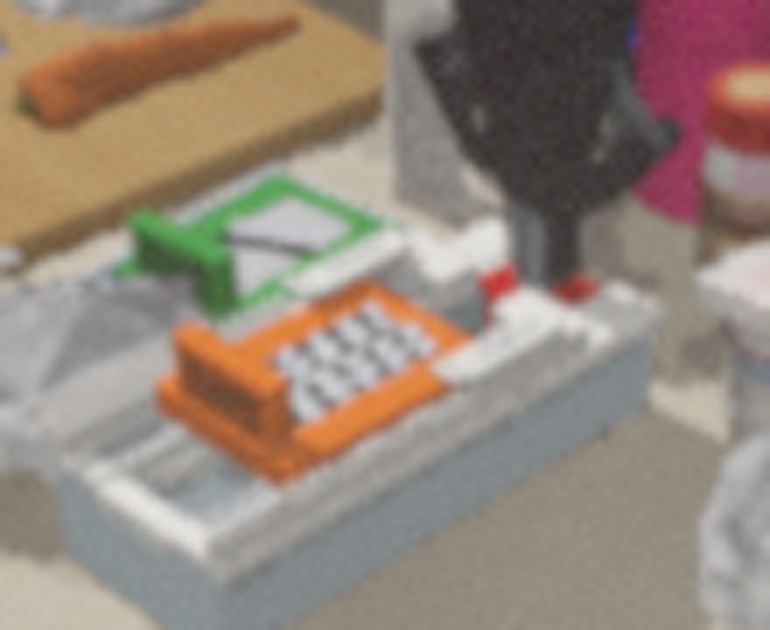

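Run:
```python
from h import *
goal((.642,.0985,.15),.033);goal((.486,.0936,.16),.033)
```

```text
T [0.0014, -0.0002, -0.1953] R [-0.0, 0.0008, -0.0]
T [0.3135, 0.0002, -0.2168] R [-0.0, 0.0008, -0.0]
```

move_arm(
  translation=[
    [0.001,0,-0.08],
    [0.001,0,-0.16],
    [0.001,0,-0.21],
    [0.07,0,-0.21],
    [0.15,0,-0.21],
    [0.22,0,-0.21],
    [0.28,0,-0.21],
    [0.31,0,-0.21],
    [0.31,0,-0.21],
  ],
  rot=[
    [0,0.0008,0],
    [0,0.0008,0],
    [0,0.0008,0],
    [0,0.0008,0],
    [0,0.0008,0],
    [0,0.0008,0],
    [0,0.0008,0],
    [0,0.0008,0],
    [0,0.0008,0],
  ],
  hand=[-1,-1,-1,-1,1,1,1,1,1],
)

```text
t: 4.2
position: [0.483, 0.0938, 0.1552]
eef_rot: [0.052, -3.135, 0.0]
wrist_force: [0.9, 0.3, 0.6]
gripper_width: 0.71
```

```bash
cat > ov2.py <<'E'
from h import *
S=(.544,.0955,.033)
def ins(xh,y=0,yaw=.033,z=.052):
    c,s=np.cos(.033),np.sin(.033); p=(S[0]+xh*c-y*s,S[1]+xh*s+y*c)
    return [(place(BODY,p,yaw,z),(255,0,255)),(place(GRIP,p,yaw,z),(0,0,0))]
E
python3 - <<'E'
from ov2 import *
state();snap('scene',(175,150,255,220),9,'p5.png',ins(-.013))
snap('scene',(175,150,255,220),9,'p6.png')
snap('top',(200,190,290,265),8,'p7.png',ins(-.013))
E
```

```text
t 4.2 p [0.483  0.0938 0.1552] yaw 0.0334 tilt [-0.0063 -0.0002] F [0.9 0.3 0.6] w 0.71
```

View pics/p5.png

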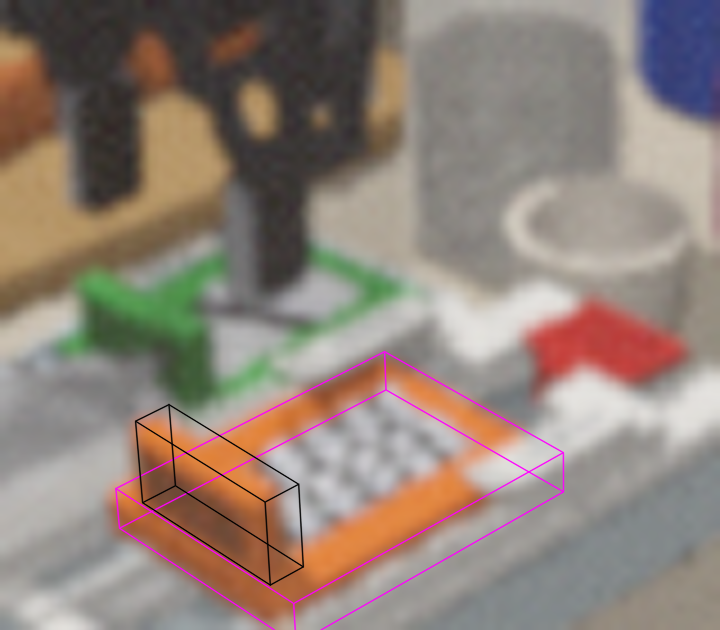

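View pics/p6.png

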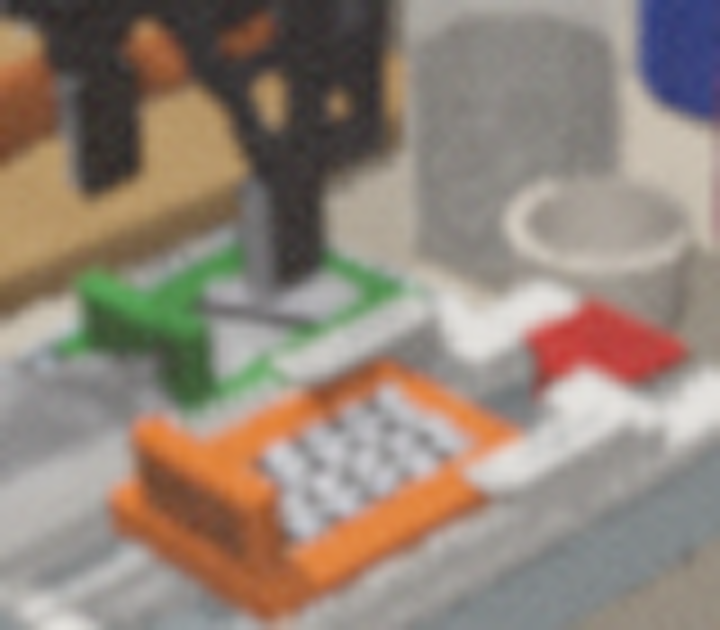

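View pics/p7.png

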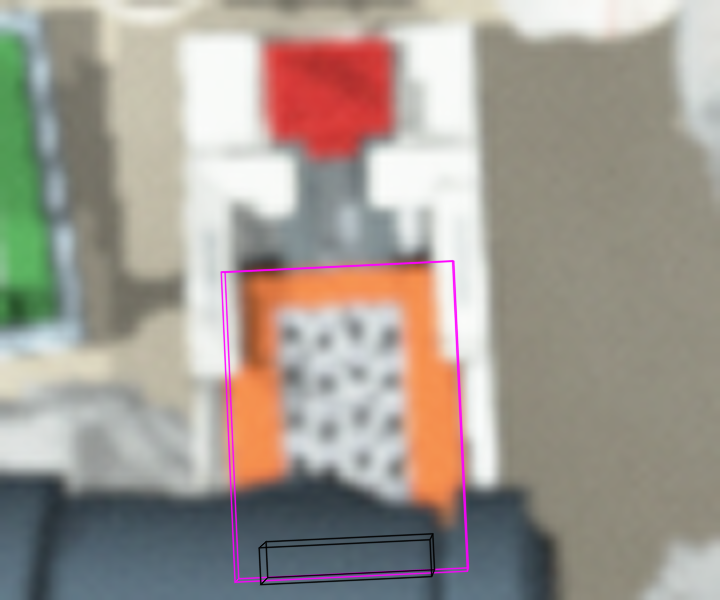

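Run:
```python
from ov2 import *
state();goal((.486,.0936,.110),.033);goal((.486,.0936,.072),.033)
```

```text
t 4.35 p [0.4881 0.0934 0.1566] yaw 0.0327 tilt [-0.0005 -0.0003] F [ 1.  0. -0.] w 0.952
T [0.0041, 0.0005, 0.0933] R [-0.0, -0.0001, -0.0]
T [0.004, 0.0006, 0.1693] R [-0.0, -0.0001, -0.0]
```

move_arm(
  translation=[
    [0.004,0,0.04],
    [0.004,0,0.09],
    [0.004,0,0.13],
    [0.004,0,0.155],
    [0.004,0,0.169],
    [0.004,0,0.169],
    [0.004,0,0.169],
    [0.004,0,0.169],
    [0.004,0,0.169],
    [0.004,0,0.169],
    [0.004,0,0.169],
    [0.004,0,0.169],
  ],
  rot=[
    [0,0,0],
    [0,0,0],
    [0,0,0],
    [0,0,0],
    [0,0,0],
    [0,0,0],
    [0,0,0],
    [0,0,0],
    [0,0,0],
    [0,0,0],
    [0,0,0],
    [0,0,0],
  ],
  hand=[1,1,1,1,1,1,-1,-1,-1,-1,-1,-1],
)

```text
t: 5.35
position: [0.4873, 0.0933, 0.0737]
eef_rot: [-0.052, 3.139, -0.001]
wrist_force: [-1.1, -0.7, 5.6]
gripper_width: 0.637
```

Run:
```python
from ov2 import *
snap('scene',(175,150,255,220),9,'p8.png');state();
```

```text
t 5.4 p [0.4873 0.0933 0.0737] yaw 0.0328 tilt [ 0.0024 -0.0005] F [-0.6  0.2  6.8] w 0.636
```

View pics/p8.png

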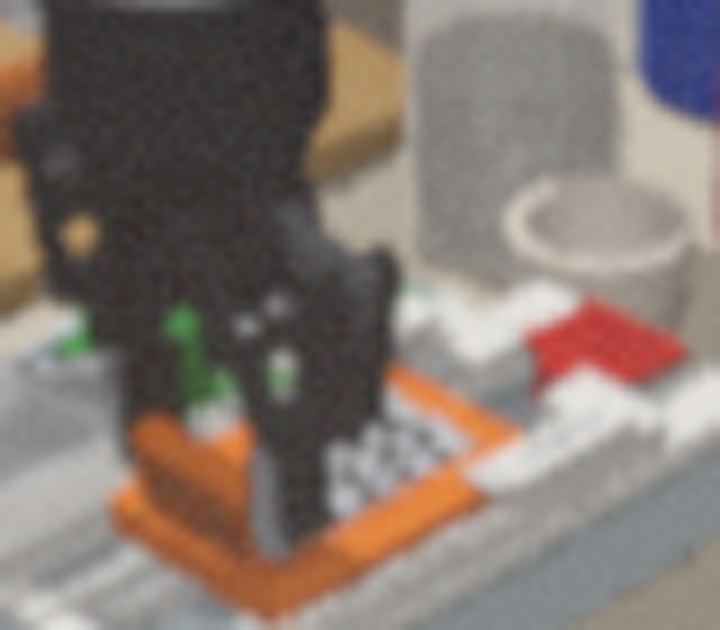

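move_arm(
  translation=[
    [0.01,0,-0.002],
    [0.025,0,-0.002],
    [0.04,0,-0.002],
    [0.055,0,-0.002],
    [0.07,0,-0.002],
    [0.077,0,-0.002],
    [0.077,0,-0.002],
    [0.077,0,-0.002],
  ],
  rot=[
    [0,0,0],
    [0,0,0],
    [0,0,0],
    [0,0,0],
    [0,0,0],
    [0,0,0],
    [0,0,0],
    [0,0,0],
  ],
  hand=[-1,-1,-1,-1,-1,-1,-1,-1],
)

```text
t: 6.07
position: [0.4487, 0.092, 0.0747]
eef_rot: [-0.052, 3.138, -0.001]
wrist_force: [0.9, 0.3, -0.0]
gripper_width: 0.636
```

Run:
```python
from ov2 import *
state()
snap('scene',(165,150,255,225),8,'p9.png');snap('top',(200,190,290,275),7,'p10.png',ins(-.051))
state();
```

```text
t 6.07 p [0.4487 0.092  0.0747] yaw 0.0328 tilt [ 0.0028 -0.0006] F [ 0.9  0.3 -0. ] w 0.636
t 6.17 p [0.4492 0.0919 0.0748] yaw 0.0328 tilt [ 0.0031 -0.0006] F [-0.  -0.1 -1.6] w 0.637
```

View pics/p9.png

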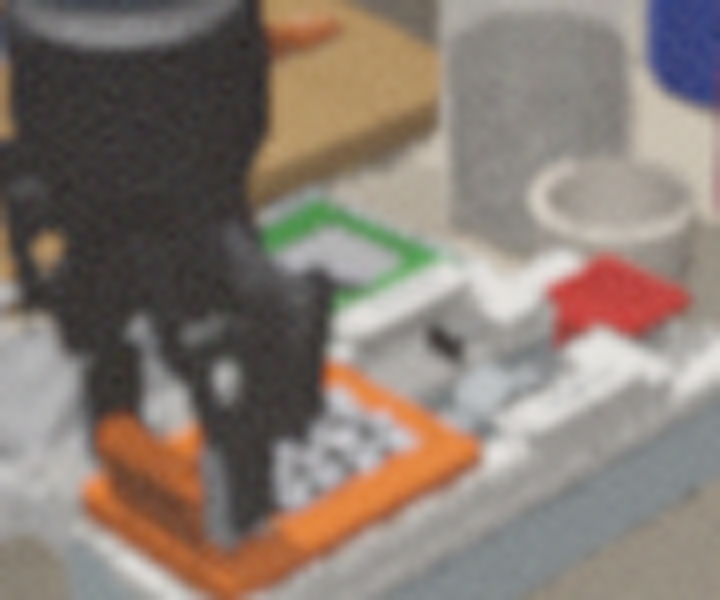

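View pics/p10.png

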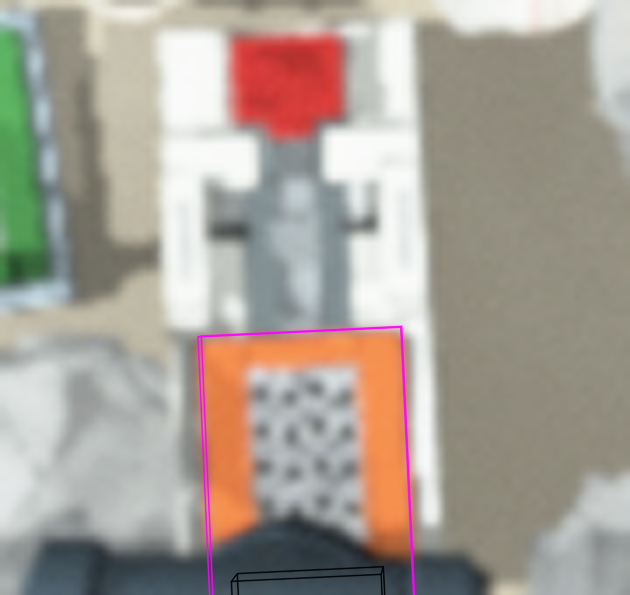

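Run:
```python
from ov2 import *
goal((.449,.0919,.18),.033);goal((.505,-.179,.18),.083);goal((.505,-.179,.05),.083)
```

```text
T [-0.0002, -0.0002, -0.2104] R [-0.0001, 0.0005, -0.0]
T [-0.0944, -0.5454, -0.2097] R [-0.0001, 0.0005, -0.008]
T [-0.0936, -0.5452, 0.0503] R [-0.0001, 0.0005, -0.008]
```

move_arm(
  translation=[
    [0,0,-0.04],
    [0,0,-0.1],
    [0,0,-0.16],
    [0,0,-0.21],
    [-0.02,-0.08,-0.21],
    [-0.035,-0.16,-0.21],
    [-0.05,-0.24,-0.21],
    [-0.065,-0.32,-0.21],
    [-0.08,-0.4,-0.21],
    [-0.09,-0.47,-0.21],
    [-0.0944,-0.53,-0.21],
    [-0.0944,-0.545,-0.21],
  ],
  rot=[
    [0,0,0],
    [0,0,0],
    [0,0,0],
    [0,0,0],
    [0,0,0],
    [0,0,-0.002],
    [0,0,-0.003],
    [0,0,-0.004],
    [0,0,-0.006],
    [0,0,-0.007],
    [0,0,-0.008],
    [0,0,-0.008],
  ],
  hand=[-1,-1,-1,-1,-1,-1,-1,-1,-1,-1,-1,-1],
)

```text
t: 7.17
position: [0.5058, -0.1838, 0.1803]
eef_rot: [-0.125, 3.135, -0.005]
wrist_force: [-0.2, -0.4, -2.3]
gripper_width: 0.634
```

Run:
```python
from ov2 import *
state()
snap('scene',(200,140,360,275),5,'p11.png');snap('top',(290,180,410,280),6,'p12.png',[(place(TRAY,(.5497,-.1746),.083),(0,0,255))])
state();goal((.505,-.179,.06),.083);goal((.505,-.179,.027),.083)
```

```text
t 7.17 p [ 0.5058 -0.1838  0.1803] yaw 0.0797 tilt [ 0.0041 -0.0029] F [-0.2 -0.4 -2.3] w 0.634
t 7.27 p [ 0.505  -0.1805  0.1799] yaw 0.08 tilt [ 0.0028 -0.0004] F [ 0.1  0.3 -1.3] w 0.631
T [0.0005, 0.0031, 0.2398] R [-0.0001, 0.0004, -0.0005]
T [0.0007, 0.0032, 0.3058] R [-0.0001, 0.0004, -0.0005]
```

View pics/p11.png

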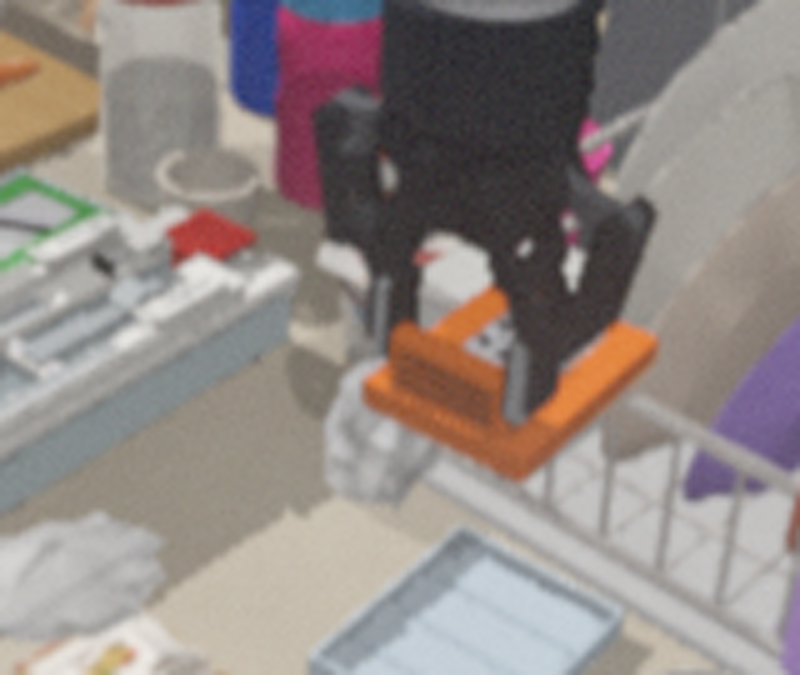

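View pics/p12.png

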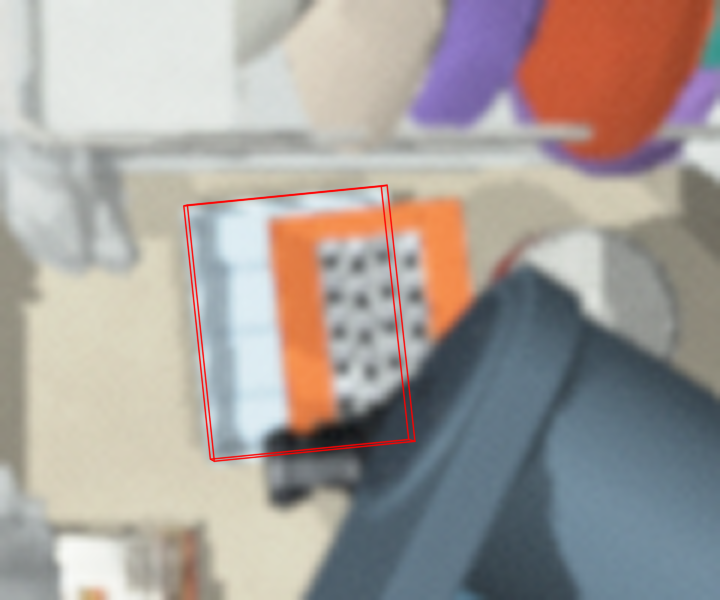

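move_arm(
  translation=[
    [0.001,0.003,0.06],
    [0.001,0.003,0.13],
    [0.001,0.003,0.19],
    [0.001,0.003,0.23],
    [0.001,0.003,0.24],
    [0.001,0.003,0.24],
  ],
  rot=[
    [0,0.0003,-0.0005],
    [0,0.0003,-0.0005],
    [0,0.0003,-0.0005],
    [0,0.0003,-0.0005],
    [0,0.0003,-0.0005],
    [0,0.0003,-0.0005],
  ],
  hand=[-1,-1,-1,-1,-1,-1],
)

```text
t: 7.77
position: [0.5035, -0.1769, 0.0583]
eef_rot: [0.133, -3.136, -0.003]
wrist_force: [-0.0, -0.0, -1.4]
gripper_width: 0.633
```

Run:
```python
from ov2 import *
state()
p=env.observe()['position']; c=(p[0]+.045*np.cos(.082),p[1]+.045*np.sin(.082))
it=[(place(TRAY,(.5497,-.1746),.083),(0,0,255)),(place(BODY,c,.082,p[2]-.0228),(255,0,255))]
snap('scene',(240,180,360,290),6,'p13.png',it);snap('top',(290,180,410,280),6,'p14.png',it)
state();goal((.505,-.179,.027),.083)
```

```text
t 7.77 p [ 0.5035 -0.1769  0.0583] yaw 0.0845 tilt [-0.0026  0.002 ] F [-0.  -0.  -1.4] w 0.633
t 7.87 p [ 0.5057 -0.1787  0.0611] yaw 0.0841 tilt [ 0.0023 -0.0012] F [-0.2 -0.5 -1.4] w 0.637
T [0.0015, -0.0004, 0.0682] R [-0.0002, 0.0003, 0.0002]
```

View pics/p13.png

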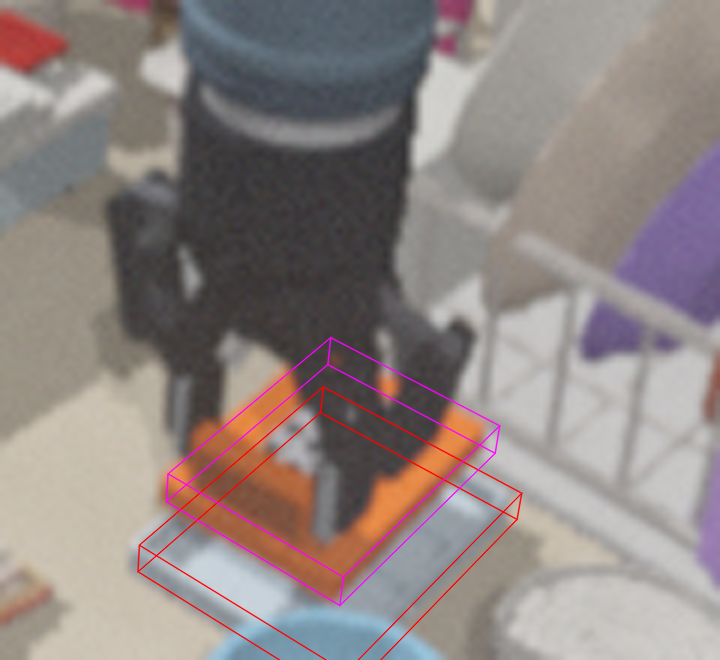

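View pics/p14.png

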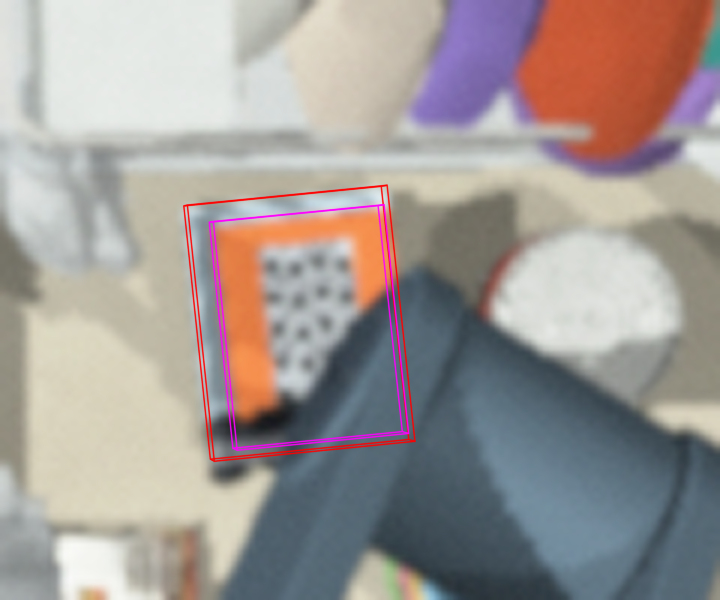

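move_arm(
  translation=[
    [0.001,0,0.03],
    [0.001,0,0.05],
    [0.001,0,0.064],
    [0.001,0,0.069],
    [0.001,0,0.071],
    [0.001,0,0.071],
  ],
  rot=[
    [0,0.0003,0],
    [0,0.0003,0],
    [0,0.0003,0],
    [0,0.0003,0],
    [0,0.0003,0],
    [0,0.0003,0],
  ],
  hand=[-1,-1,-1,-1,-1,-1],
)

```text
t: 8.37
position: [0.5054, -0.1788, 0.0258]
eef_rot: [-0.132, 3.138, -0.002]
wrist_force: [-0.6, -0.5, -1.8]
gripper_width: 0.635
```

Run:
```python
from ov2 import *
state()
snap('scene',(240,180,360,290),6,'p15.png')
state()
```

```text
t 8.37 p [ 0.5054 -0.1788  0.0258] yaw 0.0841 tilt [ 0.0005 -0.0014] F [-0.6 -0.5 -1.8] w 0.635
t 8.42 p [ 0.5055 -0.179   0.026 ] yaw 0.084 tilt [ 0.0009 -0.0017] F [-0.4 -0.3 -1.8] w 0.633
```

View pics/p15.png

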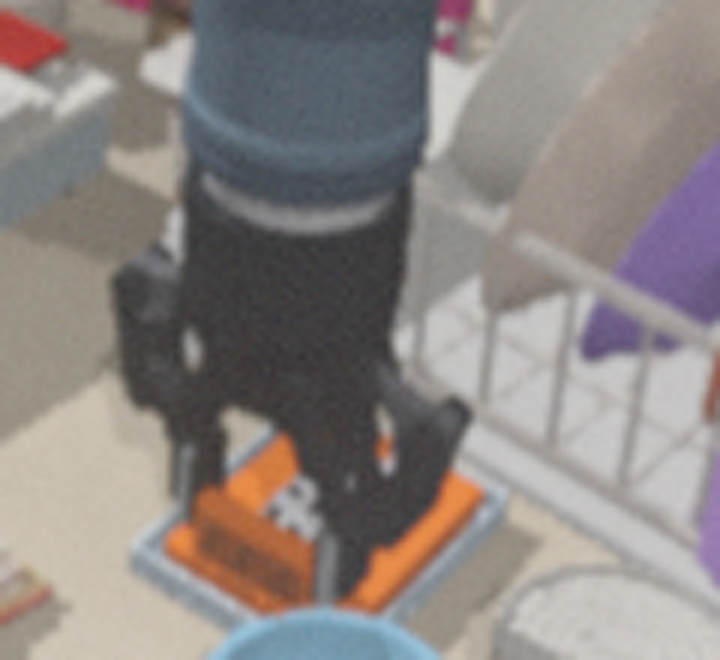

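move_arm(
  translation=[
    [0,0,0.003],
    [0,0,0.004],
    [0,0,0.004],
    [0,0,0.002],
    [0,0,0.0],
    [0,0,0.0],
    [0,0,-0.03],
    [0,0,-0.09],
    [0,0,-0.16],
    [0,0,-0.24],
    [0,0,-0.3],
    [0,0,-0.32],
  ],
  rot=[
    [0,0,0],
    [0,0,0],
    [0,0,0],
    [0,0,0],
    [0,0,0],
    [0,0,0],
    [0,0,0],
    [0,0,0],
    [0,0,0],
    [0,0,0],
    [0,0,0],
    [0,0,0],
  ],
  hand=[-1,-1,1,1,1,1,1,1,1,1,1,1],
)

```text
t: 9.42
position: [0.5079, -0.1801, 0.1918]
eef_rot: [-0.132, 3.131, -0.01]
wrist_force: [0.2, -0.5, 1.3]
gripper_width: 1.002
```

Run:
```python
from ov2 import *
state()
c=(.5497,-.1746)
it=[(place(TRAY,c,.083),(0,0,255)),(place(BODY,c,.083,.003),(255,0,255))]
snap('scene',(240,180,360,290),6,'p16.png');
state();goal((.567,.2375,.19),.115);goal((.567,.2375,.027),.115)
```

```text
t 9.42 p [ 0.5079 -0.1801  0.1918] yaw 0.0842 tilt [ 0.0084 -0.0063] F [ 0.2 -0.5  1.3] w 1.002
t 9.47 p [ 0.508  -0.1802  0.1916] yaw 0.0842 tilt [ 0.0087 -0.0065] F [ 2.  -1.   1.2] w 0.999
T [-0.1878, 0.8226, -0.0011] R [-0.0012, 0.0013, -0.0049]
T [-0.1852, 0.8249, 0.3248] R [-0.0012, 0.0013, -0.0049]
```

View pics/p16.png

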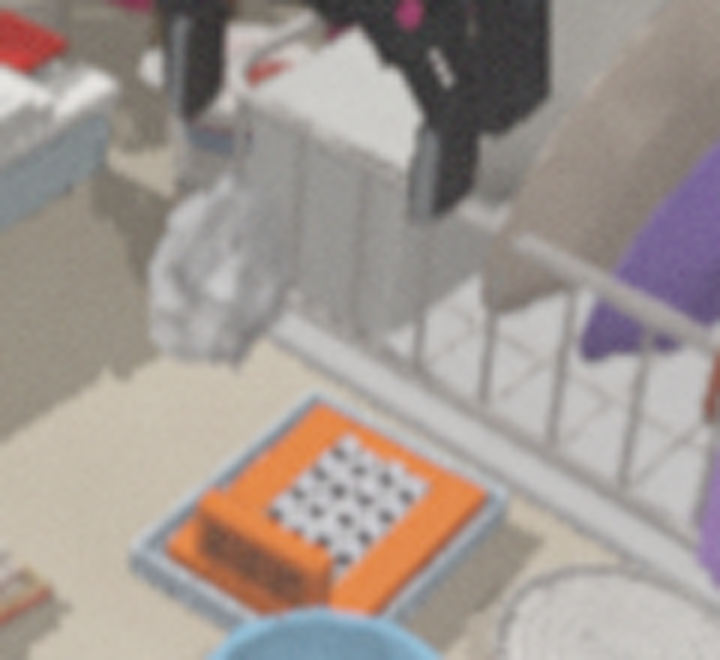

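move_arm(
  translation=[
    [0,0.06,0],
    [-0.01,0.14,0],
    [-0.03,0.22,0],
    [-0.05,0.3,0],
    [-0.07,0.38,0],
    [-0.09,0.46,0],
    [-0.11,0.54,0],
    [-0.13,0.62,0],
    [-0.15,0.69,0],
    [-0.17,0.76,0],
    [-0.187,0.81,0],
    [-0.1875,0.8226,0],
  ],
  rot=[
    [-0.0012,0.0013,0],
    [-0.0012,0.0013,0],
    [-0.0012,0.0013,0],
    [-0.0012,0.0013,-0.001],
    [-0.0012,0.0013,-0.002],
    [-0.0012,0.0013,-0.003],
    [-0.0012,0.0013,-0.004],
    [-0.0012,0.0013,-0.0049],
    [-0.0012,0.0013,-0.0049],
    [-0.0012,0.0013,-0.0049],
    [-0.0012,0.0013,-0.0049],
    [-0.0012,0.0013,-0.0049],
  ],
  hand=[1,1,1,1,1,1,1,1,1,1,1,1],
)

```text
t: 10.47
position: [0.5662, 0.2414, 0.1873]
eef_rot: [0.186, -3.134, -0.002]
wrist_force: [-0.5, 0.7, 0.1]
gripper_width: 0.996
```

Run:
```python
from ov2 import *
state()
G=(.612,.2427)
it=[(place(BODY,G,.115,.003),(255,0,255)),(place(GRIP,G,.115,.003),(0,0,0))]
snap('top',(150,170,270,260),6,'p17.png',it);
state();goal((.567,.2375,.06),.115);goal((.567,.2375,.026),.115)
```

```text
t 10.47 p [0.5662 0.2414 0.1873] yaw 0.1184 tilt [-0.0022  0.001 ] F [-0.5  0.7  0.1] w 0.996
t 10.52 p [0.5657 0.2405 0.1872] yaw 0.1185 tilt [-0.003   0.0004] F [-1.1  0.5 -0.7] w 0.999
T [-0.0027, -0.0064, 0.2544] R [0.0001, -0.0005, 0.0006]
T [-0.0029, -0.0064, 0.3224] R [0.0001, -0.0005, 0.0006]
```

View pics/p17.png

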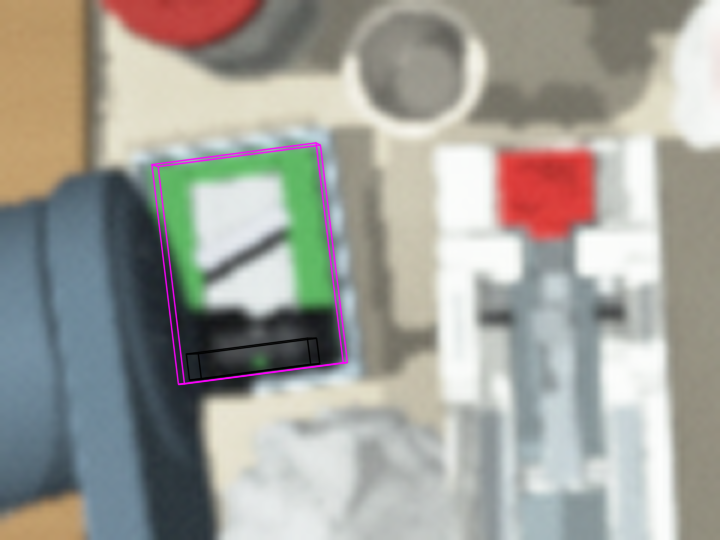

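move_arm(
  translation=[
    [-0.003,-0.006,0.05],
    [-0.003,-0.006,0.12],
    [-0.003,-0.006,0.19],
    [-0.003,-0.006,0.25],
    [-0.003,-0.006,0.29],
    [-0.003,-0.006,0.315],
    [-0.003,-0.006,0.322],
    [-0.003,-0.006,0.322],
    [-0.003,-0.006,0.322],
    [-0.003,-0.006,0.322],
    [-0.003,-0.006,0.322],
    [-0.003,-0.006,0.322],
  ],
  rot=[
    [0,-0.0005,0.0006],
    [0,-0.0005,0.0006],
    [0,-0.0005,0.0006],
    [0,-0.0005,0.0006],
    [0,-0.0005,0.0006],
    [0,-0.0005,0.0006],
    [0,-0.0005,0.0006],
    [0,-0.0005,0.0006],
    [0,-0.0005,0.0006],
    [0,-0.0005,0.0006],
    [0,-0.0005,0.0006],
    [0,-0.0005,0.0006],
  ],
  hand=[1,1,1,1,1,1,1,1,-1,-1,-1,-1],
)

```text
t: 11.52
position: [0.5688, 0.238, 0.0286]
eef_rot: [-0.18, 3.132, 0.002]
wrist_force: [0.7, -0.2, 6.8]
gripper_width: 0.632
```

move_arm(
  translation=[
    [0,0,0],
    [0,0,0],
  ],
  rot=[
    [0,0,0],
    [0,0,0],
  ],
  hand=[-1,-1],
)

```text
t: 11.68
position: [0.5695, 0.2383, 0.0298]
eef_rot: [-0.18, 3.13, 0.002]
wrist_force: [-0.2, 0.1, -1.4]
gripper_width: 0.634
```

Run:
```python
from ov2 import *
state()
snap('scene',(165,130,265,215),7,'p18.png')
state();goal((.567,.2375,.19),.115);goal((.447,.0917,.18),.033)
```

```text
t 11.68 p [0.5695 0.2383 0.0298] yaw 0.1151 tilt [0.0061 0.0018] F [-0.2  0.1 -1.4] w 0.634
t 11.73 p [0.5691 0.2382 0.0293] yaw 0.1151 tilt [0.0052 0.0016] F [-0.2  1.2 -1. ] w 0.632
T [0.0026, -0.0005, -0.3215] R [0.0002, 0.0008, 0.0]
T [0.2746, -0.2627, -0.3032] R [0.0002, 0.0008, 0.0131]
```

View pics/p18.png

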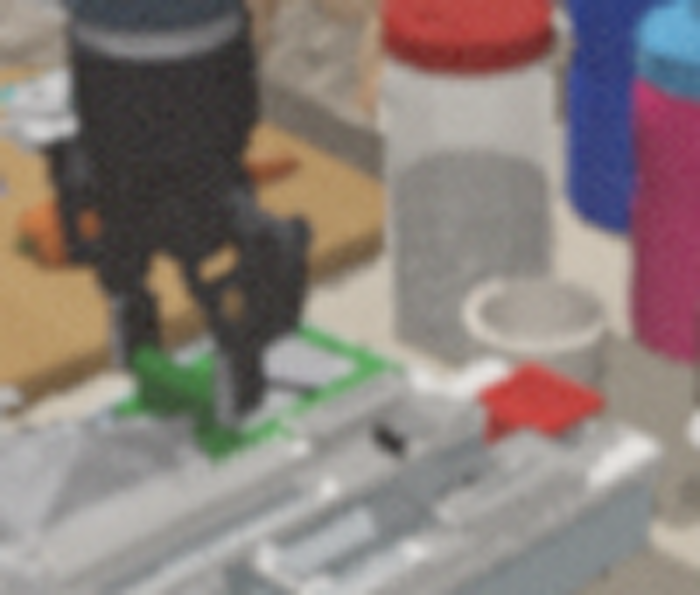

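move_arm(
  translation=[
    [0,0,-0.05],
    [0,0,-0.11],
    [0,0,-0.18],
    [0,0,-0.25],
    [0.02,-0.02,-0.3],
    [0.07,-0.065,-0.303],
    [0.12,-0.115,-0.303],
    [0.17,-0.165,-0.303],
    [0.22,-0.21,-0.303],
    [0.25,-0.24,-0.303],
    [0.272,-0.26,-0.303],
    [0.2725,-0.2625,-0.303],
  ],
  rot=[
    [0,0,0],
    [0,0,0],
    [0,0,0],
    [0,0.0008,0],
    [0,0.0008,0.002],
    [0,0.0008,0.004],
    [0,0.0008,0.007],
    [0,0.0008,0.009],
    [0,0.0008,0.011],
    [0,0.0008,0.0131],
    [0,0.0008,0.0131],
    [0,0.0008,0.0131],
  ],
  hand=[-1,-1,-1,-1,-1,-1,-1,-1,-1,-1,-1,-1],
)

```text
t: 12.73
position: [0.4461, 0.0906, 0.1795]
eef_rot: [0.049, -3.14, -0.001]
wrist_force: [0.8, 0.2, -2.5]
gripper_width: 0.634
```

Run:
```python
from ov2 import *
state();snap('scene',(165,130,265,215),7,'p19.png')
state();goal((.448,.0919,.105),.033)
```

```text
t 12.73 p [0.4461 0.0906 0.1795] yaw 0.0311 tilt [-0.0014  0.0008] F [ 0.8  0.2 -2.5] w 0.634
t 12.78 p [0.4474 0.0912 0.1799] yaw 0.0311 tilt [0.0001 0.0012] F [ 0.1  0.1 -1.7] w 0.633
T [-0.0013, 0.0012, 0.1497] R [0.0002, 0.0, -0.0003]
```

View pics/p19.png

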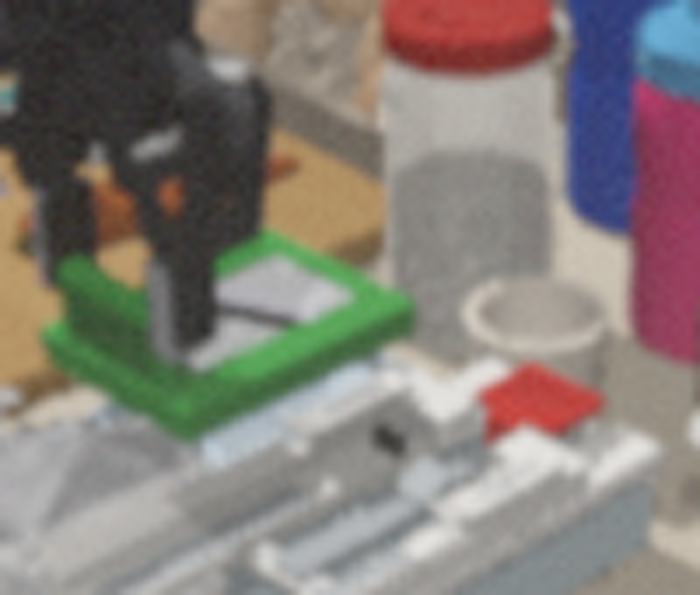

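Green is held level. Lower to just above the rails.

move_arm(
  translation=[
    [-0.001,0.001,0.04],
    [-0.001,0.001,0.09],
    [-0.001,0.001,0.13],
    [-0.001,0.001,0.147],
    [-0.001,0.001,0.15],
    [-0.001,0.001,0.15],
    [-0.001,0.001,0.15],
  ],
  rot=[
    [0,0,-0.0003],
    [0,0,-0.0003],
    [0,0,-0.0003],
    [0,0,-0.0003],
    [0,0,-0.0003],
    [0,0,-0.0003],
    [0,0,-0.0003],
  ],
  hand=[-1,-1,-1,-1,-1,-1,-1],
)

```text
t: 13.37
position: [0.449, 0.0921, 0.1059]
eef_rot: [-0.052, 3.139, 0.002]
wrist_force: [-0.1, 0.0, -1.2]
gripper_width: 0.631
```

Run:
```python
from ov2 import *
state();snap('scene',(165,150,255,225),8,'p20.png');snap('top',(200,190,290,275),7,'p21.png',ins(-.051,0,.033,.079))
state();goal((.448,.0919,.076),.033)
```

```text
t 13.37 p [0.449  0.0921 0.1059] yaw 0.0334 tilt [0.0018 0.0012] F [-0.1  0.  -1.2] w 0.631
t 13.47 p [0.4491 0.0919 0.1061] yaw 0.0332 tilt [0.0025 0.0011] F [ 0.4 -0.  -1. ] w 0.635
T [0.0023, 0.0, 0.0603] R [0.0002, 0.0004, 0.0]
```

View pics/p20.png

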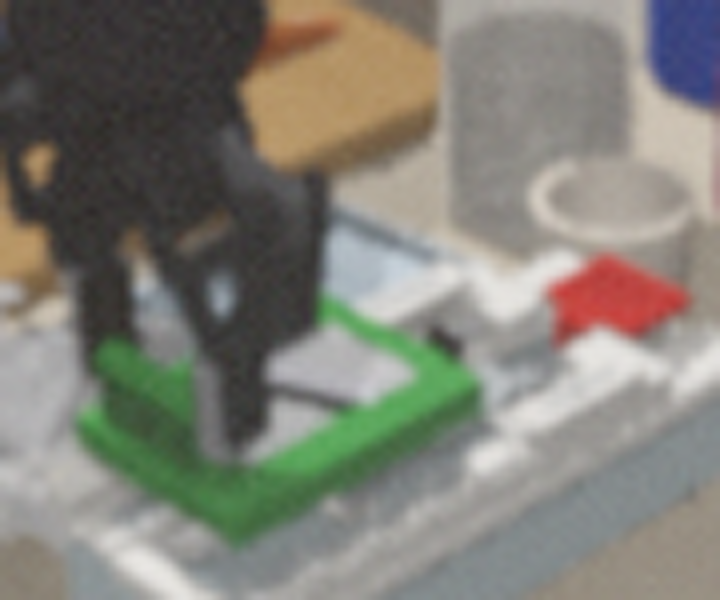

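View pics/p21.png

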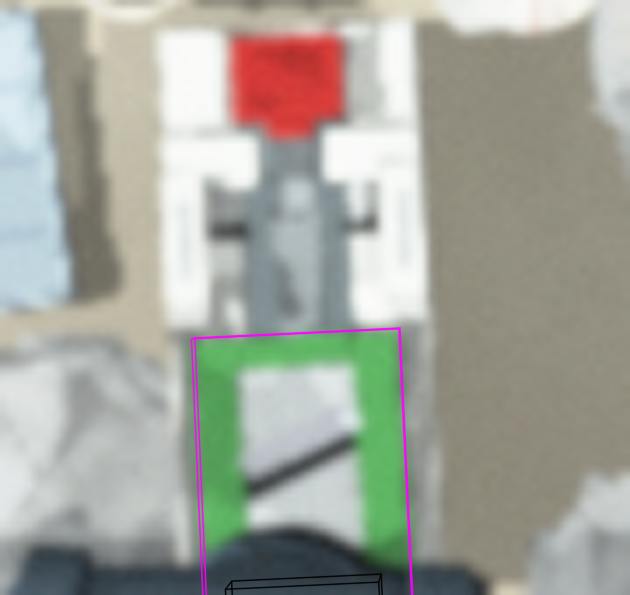

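move_arm(
  translation=[
    [0.005,0,0.02],
    [0.005,0,0.035],
    [0.005,0,0.045],
    [0.005,0,0.052],
    [0.005,0,0.056],
    [0.005,0,0.058],
    [0.005,0,0.058],
  ],
  rot=[
    [0,0.0004,0],
    [0,0.0004,0],
    [0,0.0004,0],
    [0,0.0004,0],
    [0,0.0004,0],
    [0,0.0004,0],
    [0,0.0004,0],
  ],
  hand=[-1,-1,-1,-1,-1,-1,-1],
)

```text
t: 14.05
position: [0.4461, 0.0918, 0.0776]
eef_rot: [0.052, -3.139, -0.002]
wrist_force: [-5.7, -0.3, 7.9]
gripper_width: 0.632
```

Run:
```python
from ov2 import *
state();snap('scene',(165,150,255,225),8,'p22.png');snap('top',(200,190,290,275),7,'p23.png',ins(-.053,0,.033,.052))
state()
```

```text
t 14.05 p [0.4461 0.0918 0.0776] yaw 0.0334 tilt [-0.0017  0.001 ] F [-5.7 -0.3  7.9] w 0.632
t 14.15 p [0.4462 0.0919 0.0776] yaw 0.0334 tilt [-0.0015  0.0009] F [-6.7 -0.5  8.9] w 0.631
```

View pics/p22.png

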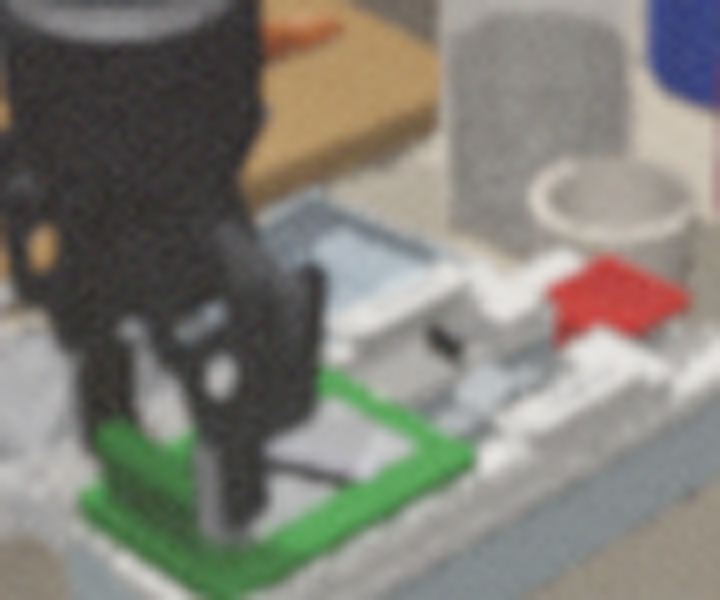

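View pics/p23.png

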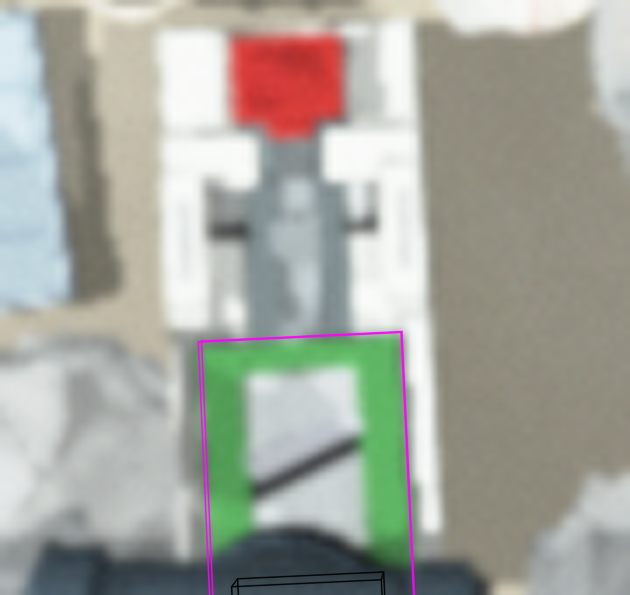

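move_arm(
  translation=[
    [-0.01,0,0],
    [-0.02,0,0],
    [-0.03,0,0],
    [-0.04,0,0],
    [-0.05,0,0],
    [-0.06,0,0],
    [-0.07,0,0],
    [-0.07,0,0],
  ],
  rot=[
    [0,0,0],
    [0,0,0],
    [0,0,0],
    [0,0,0],
    [0,0,0],
    [0,0,0],
    [0,0,0],
    [0,0,0],
  ],
  hand=[-1,-1,-1,-1,-1,-1,-1,-1],
)

```text
t: 14.82
position: [0.4819, 0.093, 0.0776]
eef_rot: [0.052, -3.14, -0.001]
wrist_force: [-2.3, -0.3, 4.8]
gripper_width: 0.632
```

Run:
```python
from ov2 import *
state();snap('scene',(165,150,255,225),8,'p24.png');snap('top',(200,190,290,275),7,'p25.png',ins(-.018,0,.033,.052))
state()
```

```text
t 14.82 p [0.4819 0.093  0.0776] yaw 0.0334 tilt [-0.0015  0.0009] F [-2.3 -0.3  4.8] w 0.632
t 14.92 p [0.4819 0.093  0.0777] yaw 0.0334 tilt [-0.0005  0.0009] F [-1.3  0.2  3.6] w 0.633
```

View pics/p24.png

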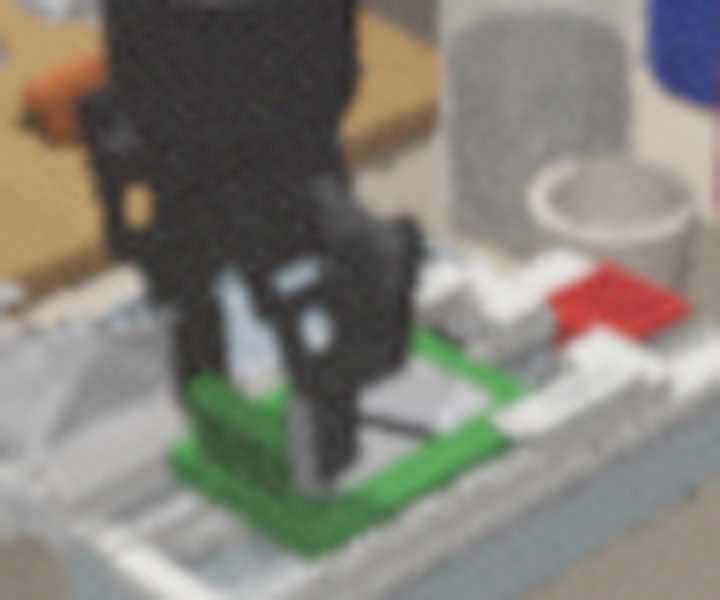

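View pics/p25.png

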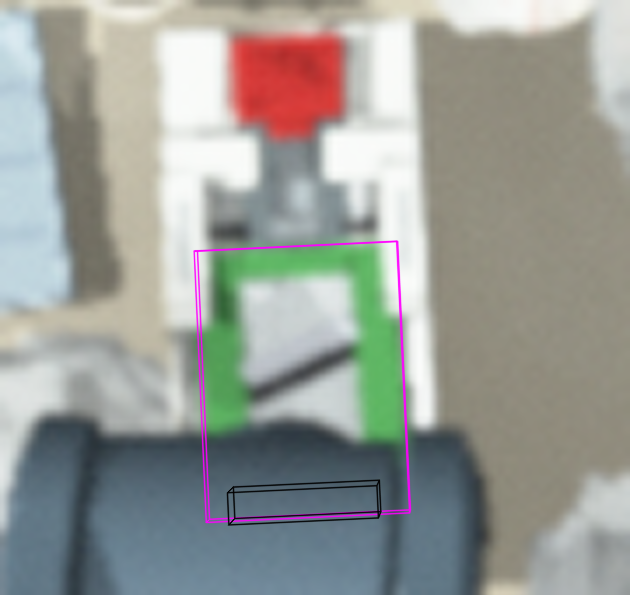

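move_arm(
  translation=[
    [-0.01,0,0],
    [-0.02,0,0],
    [-0.028,0,0],
    [-0.036,0,0],
    [-0.042,0,0],
    [-0.047,0,0],
    [-0.05,0,0],
    [-0.05,0,0],
  ],
  rot=[
    [0,0,0],
    [0,0,0],
    [0,0,0],
    [0,0,0],
    [0,0,0],
    [0,0,0],
    [0,0,0],
    [0,0,0],
  ],
  hand=[-1,-1,-1,-1,-1,-1,-1,-1],
)

```text
t: 15.58
position: [0.5048, 0.0941, 0.0776]
eef_rot: [0.053, -3.136, -0.002]
wrist_force: [-10.3, -0.2, 11.5]
gripper_width: 0.633
```

Run:
```python
from ov2 import *
state()
```

```text
t 15.58 p [0.5048 0.0941 0.0776] yaw 0.0336 tilt [-0.0055  0.001 ] F [-10.3  -0.2  11.5] w 0.633
```

move_arm(
  translation=[
    [-0.006,0,0],
    [-0.008,0,0],
    [-0.01,0,0],
    [-0.011,0,0],
    [-0.011,0,0],
  ],
  rot=[
    [0,0,0],
    [0,0,0],
    [0,0,0],
    [0,0,0],
    [0,0,0],
  ],
  hand=[-1,-1,-1,-1,-1],
)

```text
t: 16.0
position: [0.5058, 0.0942, 0.0775]
eef_rot: [0.053, -3.125, -0.001]
wrist_force: [-21.9, -2.3, 23.9]
gripper_width: 0.636
```

Run:
```python
from ov2 import *
state();snap('scene',(185,160,265,220),9,'p26.png');snap('top',(200,190,290,275),7,'p27.png',ins(.007,0,.033,.052))
state()
```

```text
t 16.0 p [0.5058 0.0942 0.0775] yaw 0.0339 tilt [-0.0162  0.0004] F [-21.9  -2.3  23.9] w 0.636
t 16.1 p [0.5058 0.0942 0.0775] yaw 0.034 tilt [-0.016   0.0004] F [-20.5  -2.   22.4] w 0.63
```

View pics/p26.png

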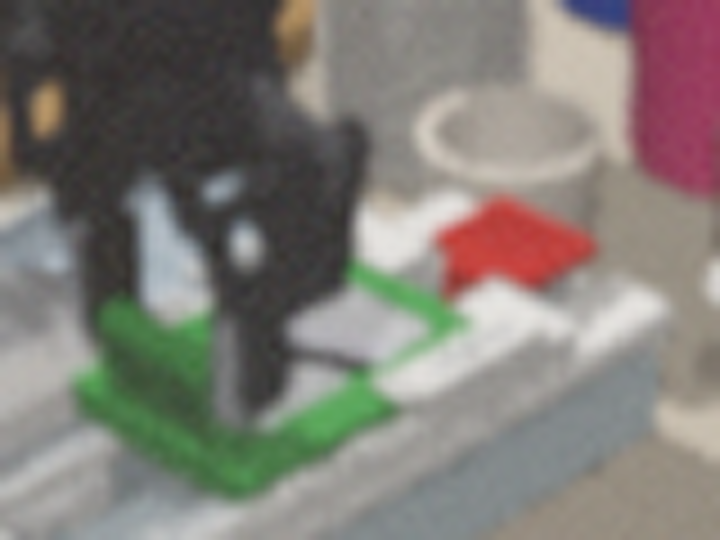

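View pics/p27.png

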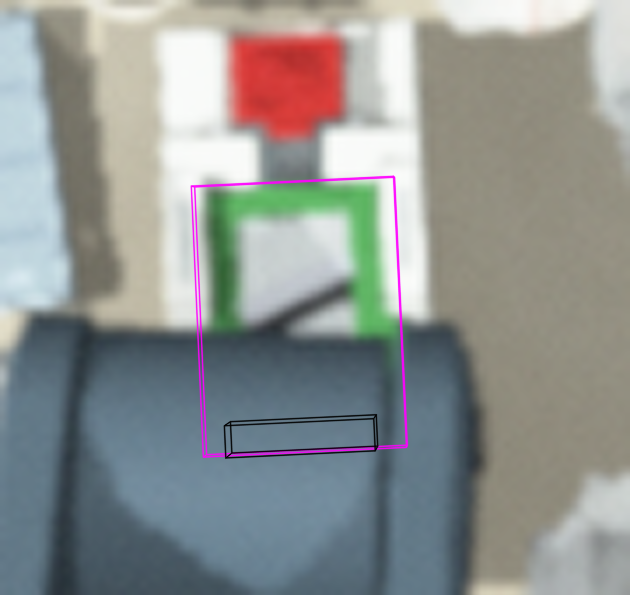

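Run:
```python
from ov2 import *
a=cv2.imread('pics/top0.png').astype(float);b=cv2.imread('pics/raw_p27.png').astype(float)
sat=lambda im:im.max(2)-im.min(2)
for n,im in(('orange0',a),('green',b)):
    s=sat(im)[205:226,235:252].mean(1);print(n,s.round().astype(int).tolist())
    lo,hi=s[8:].min(),s[8:].max()
    th=s[8:].min()+.5*(np.median(s[13:17])-s[8:].min()); i=[k for k in range(8,20) if s[k]<th<=s[k+1]];print([205+k+(th-s[k])/(s[k+1]-s[k]) for k in i])
    r=(im[:,:,2]-im[:,:,1])[190:212,236:248].mean(1).round().astype(int).tolist();print(r)
```

```text
orange0 [120, 109, 79, 58, 35, 9, 6, 7, 7, 7, 5, 51, 128, 161, 160, 133, 73, 24, 25, 25, 25]
[np.float64(216.3265577507599)]
[4, 5, 5, 8, 34, 95, 137, 134, 135, 137, 141, 144, 144, 145, 142, 144, 133, 102, 77, 46, 8, -7]
green [126, 114, 83, 60, 36, 9, 6, 7, 6, 7, 14, 46, 78, 86, 78, 54, 26, 18, 16, 17, 16]
[np.float64(215.70027624309392)]
[4, 5, 5, 9, 35, 99, 143, 141, 141, 145, 148, 150, 151, 152, 149, 150, 140, 107, 80, 48, 8, -7]
```

move_arm(
  translation=[
    [-0.009,0,-0.003],
    [-0.011,0,-0.006],
    [-0.012,0,-0.008],
    [-0.012,0,-0.008],
  ],
  rot=[
    [0,0,0],
    [0,0,0],
    [0,0,0],
    [0,0,0],
  ],
  hand=[-1,-1,-1,-1],
)

```text
t: 16.43
position: [0.5063, 0.0945, 0.0792]
eef_rot: [0.052, -3.113, -0.002]
wrist_force: [-15.7, -1.0, 4.3]
gripper_width: 0.631
```

Run:
```python
from ov2 import *
state();snap('top',(200,190,290,275),7,'p28.png')
b=cv2.imread('pics/raw_p28.png').astype(float)
print((b.max(2)-b.min(2))[205:226,235:252].mean(1).round().astype(int).tolist())
```

```text
t 16.43 p [0.5063 0.0945 0.0792] yaw 0.0333 tilt [-0.0284  0.0005] F [-15.7  -1.    4.3] w 0.631
[126, 114, 83, 60, 36, 9, 6, 7, 6, 7, 15, 48, 79, 86, 77, 52, 25, 18, 17, 17, 17]
```

move_arm(
  translation=[
    [-0.006,0,0],
    [-0.004,0,0],
    [-0.002,0,0],
    [0,0,0],
    [0,0,-0.01],
    [0,0,-0.05],
    [0,0,-0.1],
    [0,0,-0.15],
    [0.05,0.05,-0.2],
    [0.12,0.12,-0.2],
    [0.19,0.19,-0.2],
    [0.25,0.25,-0.2],
  ],
  rot=[
    [0,0,0],
    [0,0,0],
    [0,0,0],
    [0,0,0],
    [0,0,0],
    [0,-0.003,0],
    [0,-0.004,0],
    [0,-0.004,0],
    [0,-0.004,0],
    [0,-0.004,0],
    [0,-0.004,0],
    [0,-0.004,0],
  ],
  hand=[-1,1,1,1,1,1,1,1,1,1,1,1],
)

```text
t: 17.48
position: [0.3926, 0.204, 0.1837]
eef_rot: [0.05, -3.141, -0.004]
wrist_force: [0.5, 0.7, 0.5]
gripper_width: 1.002
```

Run:
```python
from ov2 import *
state();snap('scene',(165,150,265,225),7,'p29.png');snap('top',(200,190,290,275),7,'p30.png',ins(.005,0,.033,.052))
b=cv2.imread('pics/raw_p30.png').astype(float);a=cv2.imread('pics/top0.png').astype(float)
for x in(a,b):print((x.max(2)-x.min(2))[205:262,235:252].mean(1).round().astype(int).tolist())
```

```text
t 17.48 p [0.3926 0.204  0.1837] yaw 0.0319 tilt [-0.0004  0.0023] F [0.5 0.7 0.5] w 1.002
[120, 109, 79, 58, 35, 9, 6, 7, 7, 7, 5, 51, 128, 161, 160, 133, 73, 24, 25, 25, 25, 24, 23, 23, 22, 22, 21, 21, 21, 21, 21, 21, 20, 20, 20, 20, 21, 19, 18, 18, 18, 20, 18, 16, 36, 77, 121, 158, 164, 157, 114, 29, 12, 16, 16, 17, 16]
[124, 112, 82, 59, 36, 9, 6, 7, 7, 7, 9, 29, 64, 82, 84, 69, 42, 20, 16, 15, 15, 15, 15, 13, 13, 15, 17, 18, 17, 15, 15, 14, 13, 13, 12, 11, 11, 12, 12, 11, 13, 13, 13, 14, 21, 37, 57, 76, 83, 80, 58, 25, 16, 17, 17, 17, 17]
```

View pics/p29.png

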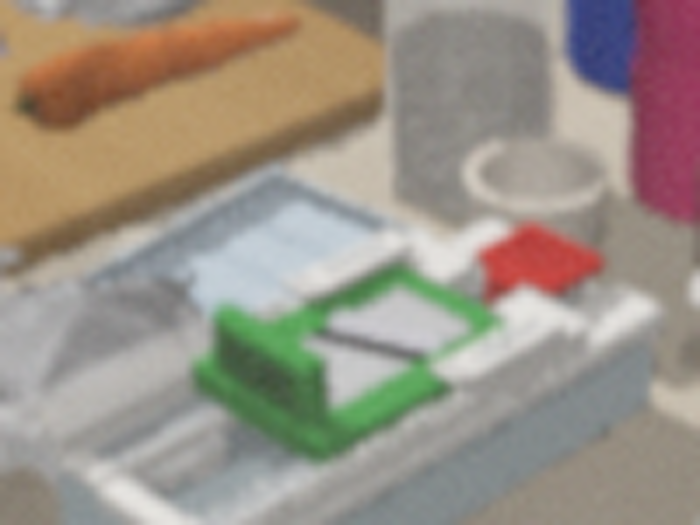

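View pics/p30.png

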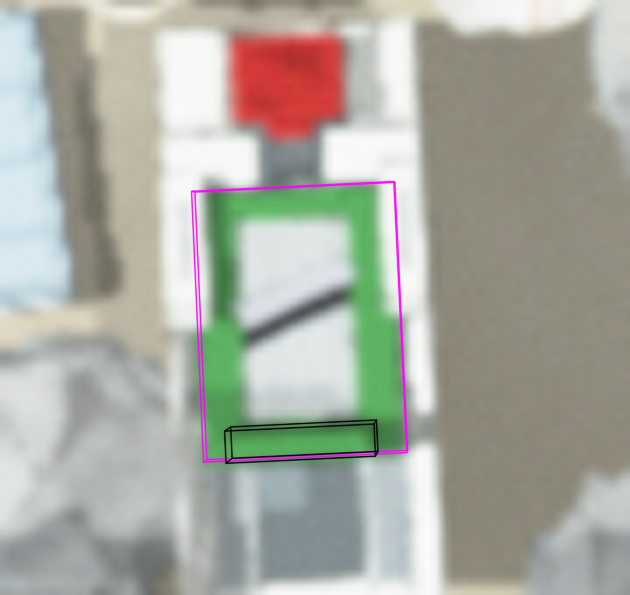

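move_arm(
  translation=[
    [0.02,0.02,-0.05],
    [0.03,0.03,-0.08],
    [0.03,0.03,-0.08],
    [0.03,0.03,-0.08],
    [0.03,0.03,-0.08],
    [0.03,0.03,-0.08],
  ],
  rot=[
    [0,0,0],
    [0,0,0],
    [0,0,0],
    [0,0,0],
    [0,0,0],
    [0,0,0],
  ],
  hand=[1,1,1,1,1,1],
)

```text
t: 18.08
position: [0.3738, 0.2201, 0.2221]
eef_rot: [0.059, -3.136, -0.004]
wrist_force: [0.4, -0.2, 0.5]
gripper_width: 1.003
```

Run:
```python
from ov2 import *
snap('top',(160,150,420,290),3,'p31.png');snap('scene',(130,80,390,330),2.3,'p32.png')
b=cv2.imread('pics/raw_p31.png').astype(float)
print((b.max(2)-b.min(2))[214:224,235:252].mean(1).round().astype(int).tolist())
```

```text
[7, 9, 28, 63, 81, 82, 69, 41, 21, 16]
```

View pics/p31.png

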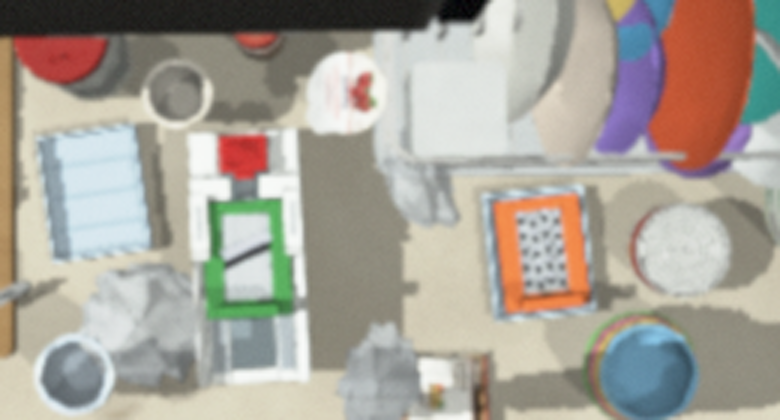

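View pics/p32.png

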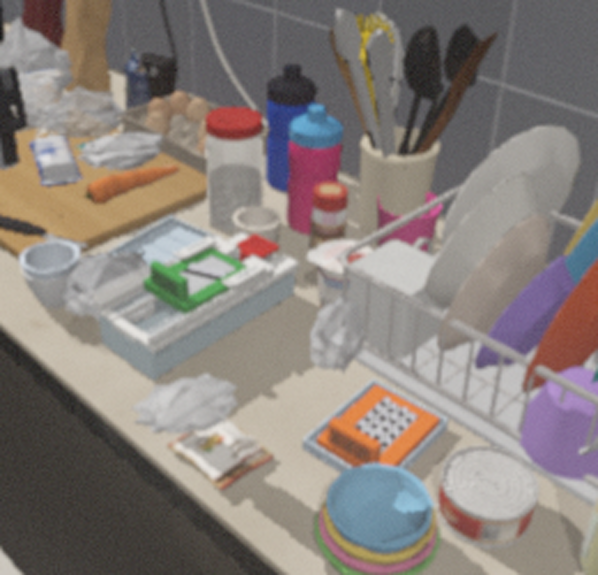

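Both inserts are where they belong, the green one has not moved since release, and the jar, tin and carrot look untouched.

```bash
python3 -c "
from bench import env
print(env.hand_in())"
```

```text
the job is handed in; nothing more can be done
None
```

The green slicing insert is clicked into the slicer and the orange insert lies flat in tray_2. I handed the job in after about 18 s of the 61 s allowed.

**What I did:** I pressed the red paddle and the orange insert sprang out about 18 mm. I drew it back along the rails, lifted it off and laid it in the empty tray. Then I lowered the green insert onto the open rails, pushed it to the stop and let go.

**Last checks:**
- **Green insert:** when I let go it settled back slightly. Its front and rear edges then matched the orange insert's original clicked-in position to about 0.1 px (0.3 mm). About 0.6 s later it had not moved, and the spring pads had not pushed it out. I did not tug on it to test the catch.
- **Orange insert:** flat inside the tray rim in both cameras.
- **Jar, tin and carrot:** both cameras showed them as they were at the start, except that the carrot was checked in the scene camera only.

**What disagreed:**
- **Push force:** it reached about 22 N along the rails with 24 N downward. That is slightly over the 10 to 20 N stated, but far below the force limits.
- **Stop position:** at the stop the insert measured only about 1 mm beyond home, against the nominal 2 mm. That is close to what the pictures can resolve.
- **Camera mismatch:** outlines fitted in the top camera sat a few millimetres off in the scene camera. I relied on the top camera and on the gripper centring itself on the insert's grip.

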